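Fish the pipe caps from under the rack and count them on the scale

ROBOT

A 6-joint arm with a two-finger parallel gripper is mounted at the origin on the work surface. World frame = base frame: x ahead of the robot, y to its left, z up, the work surface at z = 0. Lengths are in m, angles in rad, forces in N, time in s.
With the tool pointing down it reaches from about 0.425 to 0.95 m from the base axis. Payload 3.5 kg.
Tool frame: the origin (TCP) lies midway between the tips of the shut fingers; the grasp point (between the pads) lies 19 mm behind it; z points along the fingers, y is the line along which they close (so a half turn about z gives the same grasp; the last joint's range is limited). The gripper opens to 85 mm and grips with 20 to 120 N. Pads are 22 mm wide; open, the fingers measure 114 mm over their backs; the gripper's body (76 mm by 85 mm) begins 54 mm behind the grasp point. The pads swing forward as they close: fully open they stand 13 mm farther back than shut.
Start: joints at [1.012, 0.286, 1.577, -0, 1.279, -0.15], TCP at [0.268, 0.619, 0.231] pointing down, gripper open.
Joint ranges: [-2.77, 2.77], [-0.9, 2.22], [0.21, 2.48], [-1.53, 4.67], [0.24, 2.81], [-2.84, 2.84]. Speed limits (rad/s): [2.79, 2.79, 3.14, 3.14, 3.14, 3.14].

INTERFACE

Orientations are given as a unit quaternion [x, y, z, w].
In Python, from plant import * gives the robot as it stands.
- The arm moves only by the tool move_arm, never from a script. Its argument "moves" is a list of rows, each a list of 3 entries, a list of its own where there are three numbers: the opening, from 0 (shut) to 1 (fully open), then the shift along the tool's x, y, z in m, then the turn, a rotation vector about the tool's x, y, z in rad. A call has exactly 10 rows; each row shifts and turns the commanded pose from where the row before left it, along the tool's axes as they then stand; what a row does not reach is not made up. A row lasts 1/12 s, in which the tool goes at most 41.7 mm and 7.16 degrees, less where a joint would pass 70% of its speed; a pose out of reach is approached as far as the arm can. A call is refused whole if a number of a shift passes 0.0417 or a number of a turn 0.125, either way. A call with a gripper value outside its range is refused whole. The fingers move at their own pace and stop on an object; "grip_force" is the grip in N (left out, the last holds). Time passes only in rows, so rows that do not move let the fingers close, or fill a call up. It gives the time, the measured TCP pose, the force, the opening and the grip force at its end, in the units of the state.
- get_state(): the state, without advancing time (a new reading comes with each control period).
- read_camera(name): name is "scene" or "side" or "wrist"; returns the picture (420x560x3 uint8, red, green, blue); there is no depth.
- camera_params(name): a dict with "fx", "fy", "cx", "cy" (pixels), "k1" (the pictures are not rectified: a ray, as slopes to the right and down, at radius r is drawn at 1 + k1 r^2 times it, then the intrinsics apply), "rvec" (rotation vector, rad) and "tvec" (3), from world to camera coordinates, as OpenCV has them; the wrist camera has in their place "tool_from_camera" (4x4, takes a point from camera to tool coordinates, whose origin is the TCP and whose axes are the flange's). Camera axes: x right, y down, z forward; pixel columns grow to the right and rows downward; lengths in m; the calibration is good to about 2 mm. A picture is of the moment at which its call begins: read the wrist's pose just before it. camera_params takes no time and is no camera call.
- sign_off(): hands the job in; it is judged then, once.
The state is a dict: "time": time; "qpos": joint angles; "dq": joint speeds; "joint_efforts": joint torques, N m; "eef_pos": TCP position; "tcp_rot": TCP orientation; "contact_force": force on the tool from outside, world axes, zero at the start; "wrist_torque": the same for the moment, N m; "opening": opening from 0.0 (shut) to 1.0 (fully open); "finger_force": force on a finger pad.
Only numpy, scipy, OpenCV 4.12 (cv2) and the standard library are available. Lean on these libraries where they do the work, as an engineer would, in place of code of your own. Each camera call takes 0.05 s, during which the arm holds its last target. There are 200 camera calls.

TASK

Count the green pipe caps that rolled under the low wire rack. Switch the scale on while its pan is still empty, stand the weighing dish in the middle of the pan with its handle well off the keys, press the tare key, then fetch every cap with the reacher (they are freshly greased, so never touch them with the gripper itself) and set them all in the dish. Press the count key once they are all in, and leave the reacher lying flat on the open bench top; press the keys one at a time and leave the jar, valve handle, hex key and diverter knob alone.

Things in the scene. Friction and masses are not known exactly. Their poses are not given: they have to be found in the camera images.
- rack_floor (a point): Bench-top point under the middle of a fixed low chrome wire rack: 140 mm deep along this frame's x, 400 mm wide along its y, 85 mm high, 78 mm clear underneath, open on all four sides, thin legs at its corners. Frame -x is its front, facing the middle of the bench. Its top wires are 25 mm apart: what lies beneath is seen from above but cannot be reached from there.
- scale_pan (a point): Centre of the top of the round steel pan (170 mm across, 55 mm above the bench) of a fixed white bench scale, 235 mm deep (x), 200 mm wide (y), body 45 mm high. Frame -x is its front, towards the robot, with three keys in a row along y, 133 mm in front of the pan centre: as the robot sees them, left (+y) on, middle tare, right (-y) count.
- key_on_top (a point): Centre of the top of the on key: round white button, 20 mm across, standing 7 mm proud of the scale body (52 mm above the bench); leftmost of the three as the robot sees them (scale +y), 42 mm from the middle one. Moves straight down 4 mm; about 1.8 N starts it, 4.6 N takes it to its stop; springs back.
- key_tare_top (a point): Centre of the top of the tare key: same button, the middle of the three.
- key_count_top (a point): Centre of the top of the count key: same button, the rightmost of the three (scale -y).
- key_on (a joint): How far the on key is pressed, m: 0 up, 0.004 at its stop. It counts as pressed beyond 0.003.
- key_tare (a joint): How far the tare key is pressed, m: 0 up, 0.004 at its stop. It counts as pressed beyond 0.003.
- key_count (a joint): How far the count key is pressed, m: 0 up, 0.004 at its stop. It counts as pressed beyond 0.003.
- dish: Centre of the underside of the loose round aluminium weighing dish, about 110 g: 156 mm across the rim, 144 mm across its foot, rim 16 mm above the underside, wall and floor 3 mm thick, inside 150 mm across. A black stub handle points along this frame's -x.
- dish_handle (a point): Middle of the dish's black stub handle: a bar 56 mm long (radial, along x), 14 mm wide (y), 13 mm tall, 6 to 19 mm above the dish's underside; this point is 108 mm from the dish's centre and 12.5 mm above the underside. Grasp it from above across its width.
- reacher_grip (a point): Where to hold the reacher: 15 mm above its underside (half-way up). Frame +x runs along the shaft to the jaws, z up. Fixed handle on the +y side (flat outer face at y = +26 mm, x = -75 to +50 mm, 30 mm tall); trigger on the -y side, its rounded 24 mm tall finger rest reaching y = -26 mm at x = 0: 52 mm across this point. Pinch both from above, fingers closing along y.
- reacher_jaws (a point): Point midway between the reacher's two rubber jaw pads, 286 mm ahead of the grip point (frame as for the grip), 13 mm above the tool's underside. Pads 24 mm tall (1 to 25 mm above the underside), 37 mm long (19 mm either side of this point), shallowly V-shaped. The jaws hinge 220 mm ahead of the grip and open sideways (along y) to a gap of 55 mm, about 80 mm over the outsides.
- trigger (a joint): Trigger angle, rad: 0 released (jaws open, 52 mm across the grip), about 0.12 to 0.14 with the jaws on a cap (43 to 45 mm across the grip), 0.23 fully in, jaws empty (38 mm). Its spring needs 15 N at the grip point to start and 22 N fully in: a grip of 10 to 12 N carries the tool with the jaws open, 40 N holds a cap firmly.
- cap_a_mid (a point): Centre of a loose green plastic pipe end cap, a squat plain cylinder 34 mm across and 28 mm tall, 30 g, standing upright on the bench under the rack (this point is 14 mm above its foot). Three or four such caps are there; None if this one is absent. All alike.
- cap_b_mid (a point): Centre of a loose green plastic pipe end cap, a squat plain cylinder 34 mm across and 28 mm tall, 30 g, standing upright on the bench under the rack (this point is 14 mm above its foot). Three or four such caps are there; None if this one is absent. All alike.
- cap_c_mid (a point): Centre of a loose green plastic pipe end cap, a squat plain cylinder 34 mm across and 28 mm tall, 30 g, standing upright on the bench under the rack (this point is 14 mm above its foot). Three or four such caps are there; None if this one is absent. All alike.
- cap_d_mid (a point): Centre of a loose green plastic pipe end cap, a squat plain cylinder 34 mm across and 28 mm tall, 30 g, standing upright on the bench under the rack (this point is 14 mm above its foot). Three or four such caps are there; None if this one is absent. All alike.
- reacher: The reacher: a 380 mm long, 0.2 kg hand-held pick-up tool lying on its side on the bench (origin under its grip point, frame as for the grip). Housing 28 mm tall at x = 48 to 88 mm; then a 14 mm thick shaft, 8 to 22 mm above the underside. Its centre of mass is 20 to 30 mm ahead of the grip. As the trigger yields, equally moving fingers shift the handle sideways by half of the travel.
- jar: Bystander: a small glass jar with a steel cap, 52 mm across, 65 mm tall, standing on the near end of the rack, origin under it.
- valve_handle: Bystander: a red plastic lever handle for a ball valve, 100 mm long, origin under its hub.
- hex_key: Bystander: a steel hex key, 85 x 28 mm, 6 mm thick, lying flat on the far end of the rack, origin at its bend.
- diverter_knob: Bystander: a chrome diverter knob, 48 mm across, 40 mm tall, origin under it.
There are look-alikes about, which are no part of the job. Several things have the shape of the dish; the one meant has the colours described above.

How it is judged:
On the way, in this order (a step that is already met when the one before it is completed fails the run):
1. the on key is pressed with the pan empty (value of joint key_on above 0.003 m and not (horizontal distance between dish and scale_pan below 0.03 m and height (world z) of dish between 0.047 and 0.063 m and angle between dish's own z axis and vertical below 0.1 rad and horizontal distance between dish_handle and key_tare_top above 0.07 m)), for 0.05 s.
2. the dish stands on the pan, let go (horizontal distance between dish and scale_pan below 0.03 m and height (world z) of dish between 0.047 and 0.063 m and angle between dish's own z axis and vertical below 0.1 rad and horizontal distance between dish_handle and key_tare_top above 0.07 m and contact force between the fingers and dish below 0.05 N and linear speed of dish below 0.02 m/s), for 0.2 s.
3. the tare key is pressed with the empty dish on the pan (value of joint key_tare above 0.003 m and horizontal distance between dish and scale_pan below 0.03 m and height (world z) of dish between 0.047 and 0.063 m and angle between dish's own z axis and vertical below 0.1 rad and horizontal distance between dish_handle and key_tare_top above 0.07 m), for 0.05 s.
4. all caps lie in the dish, let go by the reacher (horizontal distance between each of cap_a_mid, cap_b_mid, cap_c_mid, cap_d_mid and dish below 0.066 m and z of cap_a_mid in the frame of dish between 0 and 0.048 m and z of cap_b_mid in the frame of dish between 0 and 0.048 m and z of cap_c_mid in the frame of dish between 0 and 0.048 m and z of cap_d_mid in the frame of dish between 0 and 0.048 m and contact force between reacher and cap_a below 0.05 N and contact force between reacher and cap_b below 0.05 N and contact force between reacher and cap_c below 0.05 N and contact force between reacher and cap_d below 0.05 N and horizontal distance between dish and scale_pan below 0.03 m and height (world z) of dish between 0.047 and 0.063 m and angle between dish's own z axis and vertical below 0.1 rad and horizontal distance between dish_handle and key_tare_top above 0.07 m), for 0.2 s.
5. the count key is pressed with all caps in the dish (all of step 4 and value of joint key_count above 0.003 m), for 0.05 s.
At the end, for the whole second after the job is handed in: All caps lie in the dish at rest; the dish stands level on the pan, centred within 30 mm, mid-handle over 70 mm from the middle key; the reacher lies flat and still on the bench top, its jaws over 190 mm from the rack's middle (all of step 4 and linear speed of each of dish, reacher below 0.02 m/s and linear speed of each of cap_a, cap_b, cap_c, cap_d below 0.03 m/s and height (world z) of each of reacher_grip, reacher_jaws below 0.025 m and horizontal distance between reacher_jaws and rack_floor above 0.19 m); the robot touches nothing.
It fails at once if two keys pressed at once (value of joint each of key_on, key_tare above 0.0015 m or value of joint each of key_tare, key_count above 0.0015 m or value of joint each of key_on, key_count above 0.0015 m).
It fails at once if the on key pressed again once the dish is on the pan (it would switch the scale off), or the count key pressed while a cap is still away from the dish ((value of joint key_on above 0.002 m and (horizontal distance between dish and scale_pan below 0.03 m and height (world z) of dish between 0.047 and 0.063 m and angle between dish's own z axis and vertical below 0.1 rad and horizontal distance between dish_handle and key_tare_top above 0.07 m)) or (value of joint key_count above 0.002 m and horizontal distance between any of cap_a_mid, cap_b_mid, cap_c_mid, cap_d_mid and dish above 0.13 m)).
It fails at once if the tare key pressed without the dish on the pan or with a cap in it (value of joint key_tare above 0.002 m and (horizontal distance between dish and scale_pan above 0.06 m or distance between any of cap_a_mid, cap_b_mid, cap_c_mid, cap_d_mid and dish below 0.07 m)).
It fails at once if a cap touched with the gripper or arm (contact force between any of the fingers, the arm and cap_a above 0.3 N or contact force between any of the fingers, the arm and cap_b above 0.3 N or contact force between any of the fingers, the arm and cap_c above 0.3 N or contact force between any of the fingers, the arm and cap_d above 0.3 N).
It fails at once if a bystander moved more than 20 mm (distance of any of jar, valve_handle, hex_key, diverter_knob from where it was at the start of the episode above 0.02 m).
Of cap_a, cap_b, cap_c, cap_d only 3 to 4 are there at a start; the rules pass over those that are not, and their reading is None.
At some moment in a run one of cap_a, cap_b, cap_c, cap_d may be knocked a few centimetres aside while the robot is not near it.
It also fails if it takes over 210 s, if anything falls off the work surface, if the arm or the gripper's body presses on something with over 40 N, if the wrist force passes 120 N, or if a joint passes its speed limit or range.

## Working session

There is one attempt and no reset: what is moved stays moved. The work goes in short steps, Python scripts to look and compute and a tool call to move; the robot and the scene stay as the last step left them, time stands still between calls to the robot, and variables do not carry over. Pictures are saved under pics/ and viewed, at most 14 in all, crops included, and the job is handed in when it is done.

Besides the shell and the picture viewer there is one more tool, called as name([rows], argument=value, ...), one row to a line, values as JSON. move_arm: Moves the arm, as the interface text tells. Its arguments: {"type":"object","properties":{"moves":{"type":"array"},"grip_force":{"type":"number"}},"required":["moves"]}

```bash
ls; mkdir -p pics
python3 - <<'E'
from plant import *
import cv2
for n in("scene","side"):
    cv2.imwrite(f"pics/{n}0.png",read_camera(n)[:,:,::-1]); print(n,camera_params(n))
print(camera_params("wrist")); print(get_state())
E
```

```text
pics
scene {'fx': 384.22022309261945, 'fy': 384.22022309261945, 'cx': 281.58498075446954, 'cy': 205.61557243517, 'k1': -0.00025488807549320835, 'rvec': array([ 2.13620018,  0.90623212, -0.44022823]), 'tvec': array([-0.33090701, -0.16338236,  1.21354202])}
side {'fx': 425.5333921038599, 'fy': 425.5333921038599, 'cx': 272.5663330208781, 'cy': 204.85580680721534, 'k1': -0.03928647463675188, 'rvec': array([ 2.26251656, -0.16897442,  0.0793802 ]), 'tvec': array([-0.47273642,  0.1065504 ,  1.15033751])}
{'fx': 311.5631216861556, 'fy': 311.5631216861556, 'cx': 279.4846585583853, 'cy': 209.88721824088597, 'k1': 0.012903610658547083, 'tool_from_camera': array([[-2.71578902e-04, -9.48469999e-01, -3.16866830e-01,
         8.10364326e-02],
       [ 9.99999916e-01, -1.60432997e-04, -3.76855460e-04,
         1.00828925e-03],
       [ 3.06600202e-04, -3.16866906e-01,  9.48469963e-01,
        -1.41779451e-01],
       [ 0.00000000e+00,  0.00000000e+00,  0.00000000e+00,
         1.00000000e+00]])}
{'time': 0.1, 'qpos': array([ 1.01200664e+00,  2.87117430e-01,  1.57801778e+00,  9.60018411e-06,
        1.27857807e+00, -1.50029192e-01]), 'dq': array([ 0.00087788, -0.00055078, -0.00234223, -0.00061357,  0.00055495,
        0.00069035]), 'joint_efforts': array([ 3.03293054e-04, -4.07298160e+01, -2.93696916e+01, -1.73463923e-04,
        3.42998064e-03,  2.55918491e-05]), 'eef_pos': array([0.26797041, 0.61889521, 0.23006552]), 'tcp_rot': array([ 2.02961589e-01,  9.79186126e-01, -9.92819866e-04, -3.72276309e-04]), 'contact_force': array([ 0.64984516,  0.11200873, -0.54966212]), 'wrist_torque': array([ 0.02111748,  0.00511803, -0.00714334]), 'finger_force': 0.0, 'opening': 0.9974792057515227}
```

View pics/scene0.png

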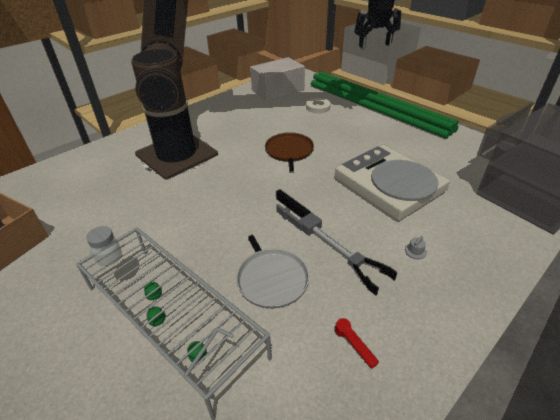

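View pics/side0.png

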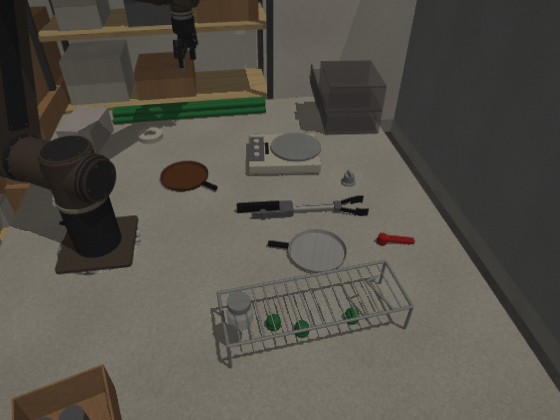

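Scene picture: aluminium dish at (273,277) with its black handle at (255,244), brown look-alike pan (289,147), scale (400,180) with keys (347-375,155-165), reacher from (280,197) to (375,275), and caps at (152,290), (156,316), (197,351). The side picture shows caps at (274,322), (302,328) and (352,315).

```bash
cat > h.py <<'E'
from plant import *
import numpy as np, cv2
from scipy.spatial.transform import Rotation as R
def cam(n,state=None):
    p=camera_params(n); K=np.array([[p['fx'],0,p['cx']],[0,p['fy'],p['cy']],[0,0,1]]); d=np.array([p['k1'],0,0,0,0])
    if n=="wrist":
        T=np.eye(4); T[:3,:3]=R.from_quat(state['tcp_rot']).as_matrix(); T[:3,3]=state['eef_pos']
        M=np.linalg.inv(T@np.asarray(p['tool_from_camera'])); rv=cv2.Rodrigues(M[:3,:3])[0]; t=M[:3,3]
    else: rv=np.array(p['rvec']); t=np.array(p['tvec'])
    return K,d,rv,t
def plane(n,pts,z,state=None):
    K,d,rv,t=cam(n,state); Rm=cv2.Rodrigues(rv)[0]
    u=cv2.undistortPoints(np.array(pts,float).reshape(-1,1,2),K,d)[:,0]
    r=np.c_[u,np.ones(len(u))]@Rm; c=-Rm.T@t
    return c+r*((np.asarray(z)-c[2])/r[:,2])[:,None]
def proj(n,P,state=None):
    K,d,rv,t=cam(n,state); return cv2.projectPoints(np.array(P,float).reshape(-1,1,3),rv,t,K,d)[0][:,0]
def shot(n,f):
    s=get_state(); im=read_camera(n)[:,:,::-1].copy(); cv2.imwrite(f"pics/{f}.png",im); return s,im
E
python3 - <<'E'
from h import *
np.set_printoptions(precision=3,suppress=True)
q=dict(dish=((273,277),(317,250),.014),dhandle=((255,244),(278,244),.0125),
 pan=((404,180),(296,147),.055),kl=((377,154),(256,141),.052),km=((362,158),(256,148),.052),kr=((348,162),(256,155),.052),
 reach_back=((280,197),(240,208),.02),jawA=((393,273),(365,200),.02),jawB=((373,290),(365,212),.02),hinge=((357,258),(337,206),.02),
 ca=((152,290),(274,322),.014),cb=((156,316),(302,328),.014),cc=((197,351),(352,315),.014),
 rk1=((139,232),(384,265),.085),rk2=((80,262),(219,285),.085),rk3=((266,335),(408,300),.085),rk4=((208,383),(222,338),.085),
 jar=((105,262),(240,325),0.0),valve=((343,327),(382,240),.02),knob=((417,250),(348,182),.01))
for k,(a,b,z) in q.items(): print(k,plane("scene",[a],[z])[0],plane("side",[b],[z])[0])
for n in("scene0","side0"):
    im=cv2.imread(f"pics/{n}.png")
    c=im[225:410,70:290] if n=="scene0" else im[255:350,205:425]
    cv2.imwrite(f"pics/{n}c.png",cv2.resize(c,None,fx=3,fy=3,interpolation=cv2.INTER_CUBIC))
a=cv2.imread("pics/scene0c.png")[:,:];print(a.shape)
E
```

```text
dish [ 0.583 -0.122  0.014] [ 0.577 -0.122  0.014]
dhandle [ 0.481 -0.086  0.012] [ 0.48  -0.084  0.012]
pan [0.612 0.315 0.055] [0.605 0.316 0.055]
kl [0.488 0.371 0.052] [0.477 0.379 0.052]
km [0.47  0.324 0.052] [0.472 0.334 0.052]
kr [0.455 0.281 0.052] [0.467 0.292 0.052]
reach_back [0.404 0.068 0.02 ] [0.393 0.07  0.02 ]
jawA [0.756 0.063 0.02 ] [0.764 0.052 0.02 ]
jawB [ 0.753 -0.003  0.02 ] [ 0.747 -0.001  0.02 ]
hinge [0.677 0.043 0.02 ] [0.674 0.037 0.02 ]
ca [ 0.432 -0.324  0.014] [ 0.432 -0.325  0.014]
cb [ 0.494 -0.35   0.014] [ 0.491 -0.349  0.014]
cc [ 0.611 -0.334  0.014] [ 0.61  -0.333  0.014]
rk1 [ 0.335 -0.282  0.085] [ 0.699 -0.259  0.085]
rk2 [ 0.33  -0.408  0.085] [ 0.32  -0.261  0.085]
rk3 [ 0.708 -0.249  0.085] [ 0.716 -0.362  0.085]
rk4 [ 0.706 -0.365  0.085] [ 0.318 -0.395  0.085]
jar [ 0.274 -0.359  0.   ] [ 0.357 -0.312  0.   ]
valve [ 0.765 -0.111  0.02 ] [ 0.756 -0.118  0.02 ]
knob [0.752 0.166 0.01 ] [0.744 0.159 0.01 ]
(555, 660, 3)
```

View pics/scene0c.png

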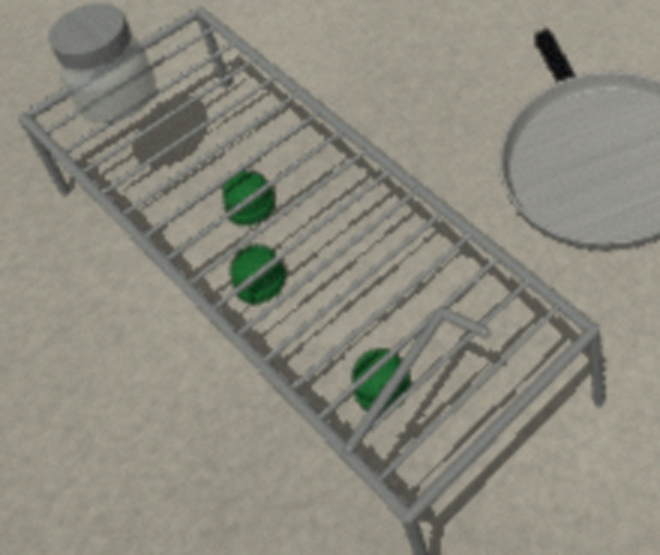

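Three caps are visible, at crop (249,197), (258,273) and (381,379), with nothing else green under the rack. I'll check behind the jar later. First I'll move above the scale for a closer look.

```bash
cat >> h.py <<'E'
def plan(xyz,psi,n=10,frm=None):
    "rows (shift, turn about z) from current (or frm=(xyz,psi)) pose to TCP xyz, tool-x heading psi (deg), tool down"
    if frm is None:
        s=get_state(); p=s['eef_pos']; x=R.from_quat(s['tcp_rot']).as_matrix()[:,0]; a=np.arctan2(x[1],x[0])
    else: p=np.array(frm[0]); a=np.radians(frm[1])
    D=np.array(xyz)-p; da=(np.radians(psi)-a+np.pi)%(2*np.pi)-np.pi
    print("from",np.round(p,4),round(np.degrees(a),2),"n",n)
    for i in range(n):
        c,s_=np.cos(a+da*i/n),np.sin(a+da*i/n); d=D/n
        print([round(v,4) for v in (c*d[0]+s_*d[1], s_*d[0]-c*d[1], -d[2])],[0,0,round(-da/n,4)])
def green(im):
    h=cv2.cvtColor(im,cv2.COLOR_BGR2HSV); m=cv2.inRange(h,(45,90,40),(85,255,255))
    n,l,st,ce=cv2.connectedComponentsWithStats(m); return [(ce[i].round(1),st[i,4]) for i in range(1,n) if st[i,4]>25]
E
python3 -c "
from h import *
plan((.52,.32,.22),174.6,10)"
```

```text
from [0.268  0.6189 0.2301] 156.58 n 10
[np.float64(-0.035), np.float64(-0.0174), np.float64(0.001)] [0, 0, np.float64(-0.0315)]
[np.float64(-0.0344), np.float64(-0.0185), np.float64(0.001)] [0, 0, np.float64(-0.0315)]
[np.float64(-0.0338), np.float64(-0.0196), np.float64(0.001)] [0, 0, np.float64(-0.0315)]
[np.float64(-0.0332), np.float64(-0.0206), np.float64(0.001)] [0, 0, np.float64(-0.0315)]
[np.float64(-0.0325), np.float64(-0.0217), np.float64(0.001)] [0, 0, np.float64(-0.0315)]
[np.float64(-0.0318), np.float64(-0.0227), np.float64(0.001)] [0, 0, np.float64(-0.0315)]
[np.float64(-0.0311), np.float64(-0.0237), np.float64(0.001)] [0, 0, np.float64(-0.0315)]
[np.float64(-0.0304), np.float64(-0.0246), np.float64(0.001)] [0, 0, np.float64(-0.0315)]
[np.float64(-0.0296), np.float64(-0.0256), np.float64(0.001)] [0, 0, np.float64(-0.0315)]
[np.float64(-0.0288), np.float64(-0.0265), np.float64(0.001)] [0, 0, np.float64(-0.0315)]
```

move_arm([
  [0,[-0.035,-0.017,0.001],[0,0,-0.0315]],
  [0,[-0.034,-0.019,0.001],[0,0,-0.0315]],
  [0,[-0.034,-0.02,0.001],[0,0,-0.0315]],
  [0,[-0.033,-0.021,0.001],[0,0,-0.0315]],
  [0,[-0.033,-0.022,0.001],[0,0,-0.0315]],
  [0,[-0.032,-0.023,0.001],[0,0,-0.0315]],
  [0,[-0.031,-0.024,0.001],[0,0,-0.0315]],
  [0,[-0.03,-0.025,0.001],[0,0,-0.0315]],
  [0,[-0.03,-0.026,0.001],[0,0,-0.0315]],
  [0,[-0.029,-0.026,0.001],[0,0,-0.0315]],
])

```text
time: 0.93
eef_pos: [0.5207, 0.3166, 0.2208]
tcp_rot: [0.046, 0.999, -0.0, -0.0]
contact_force: [0.4, 0.4, 0.0]
opening: -0.005
finger_force: 0.0
```

```bash
sed -i 's/print(\[round(v,4) for v in/print([float(round(v,4)) for v in/; s/\[0,0,round(-da/[0,0,float(round(-da/; s/\/n,4)\])$/\/n,4))])/' h.py
python3 - <<'E'
from h import *
s,im=shot("wrist","w1"); print(s['eef_pos'],s['tcp_rot'],s['opening'],s['time'])
E
```

```text
[0.5206676  0.31660679 0.2207695 ] [ 4.61148491e-02  9.98936044e-01 -1.83291934e-04 -4.08072911e-04] -0.0046467686767363466 0.9333
```

View pics/w1.png

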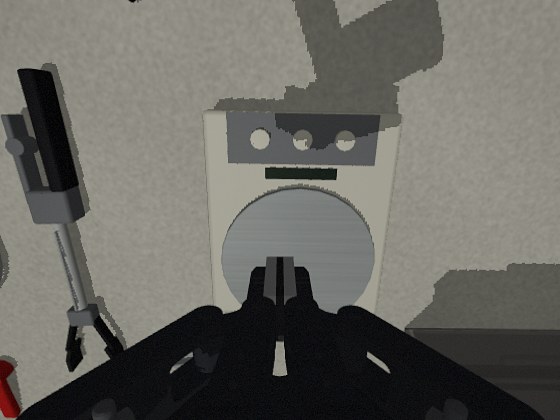

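Wrist picture: the keys are count (260,139), tare (302,139) and on (345,140), with +y to the right. The pan centre is about (298,258). The reacher has its handle at (50,130), trigger rest at (15,145) and jaws at (90,345).

Run:
```python
from h import *
np.set_printoptions(precision=4,suppress=True)
s=get_state()
k=plane("wrist",[(345,140),(302,139),(260,139)],[.052]*3,s); print(k, np.linalg.norm(k[0]-k[2]))
ps=plane("wrist",[(222,257),(375,257),(298,186)],[.055]*3,s); print(ps)
# circle of r 85: fit centre from the three rim points
from scipy.optimize import least_squares
c=least_squares(lambda c:np.hypot(*(ps[:,:2]-c).T)-.085,(.6,.32)).x; print("pan",c,"to tare",c-k[1,:2],np.hypot(*(c-k[1,:2])))
d=k[0]-k[2]; print("scale yaw from keys",np.degrees(np.arctan2(-d[0],d[1])))
print(plane("wrist",[(36,68),(65,190),(15,146),(55,205),(83,315),(74,365),(119,350)],[.03,.03,.024,.028,.02,.02,.02],s))
print(green(cv2.imread("pics/scene0.png")),green(cv2.imread("pics/side0.png")))
plan((k[0][0],k[0][1],.06),174.6)
```

```text
[[0.483  0.3796 0.052 ]
 [0.4781 0.338  0.052 ]
 [0.4741 0.2972 0.052 ]] 0.08285433114574918
[[0.5958 0.2413 0.055 ]
 [0.6115 0.4079 0.055 ]
 [0.5239 0.3304 0.055 ]]
pan [0.6088 0.3241] to tare [ 0.1307 -0.0139] 0.13147365233790834
scale yaw from keys -6.178846239147165
[[0.389  0.0873 0.03  ]
 [0.5107 0.0761 0.03  ]
 [0.4597 0.0345 0.024 ]
 [0.527  0.058  0.028 ]
 [0.6789 0.0393 0.02  ]
 [0.7578 0.0032 0.02  ]
 [0.7388 0.0713 0.02  ]]
[(array([387.1, 104.7]), np.int32(2793)), (array([150.2, 287. ]), np.int32(100)), (array([154.7, 294.6]), np.int32(89)), (array([152.8, 312.1]), np.int32(103)), (array([158. , 319.9]), np.int32(105)), (array([192.1, 345.3]), np.int32(46)), (array([194.8, 352.3]), np.int32(99))] [(array([188.2, 109.4]), np.int32(2427)), (array([350.1, 312.8]), np.int32(76)), (array([276.6, 320.9]), np.int32(80)), (array([269.5, 323.6]), np.int32(80)), (array([303. , 323.7]), np.int32(55)), (array([301.8, 334. ]), np.int32(50))]
from [0.5252 0.3114 0.2206] 174.49 n 10
[0.0049, 0.0064, 0.0161] [0, 0, -0.0002]
[0.0049, 0.0064, 0.0161] [0, 0, -0.0002]
[0.0049, 0.0064, 0.0161] [0, 0, -0.0002]
[0.0048, 0.0064, 0.0161] [0, 0, -0.0002]
[0.0048, 0.0064, 0.0161] [0, 0, -0.0002]
[0.0048, 0.0064, 0.0161] [0, 0, -0.0002]
[0.0048, 0.0064, 0.0161] [0, 0, -0.0002]
[0.0048, 0.0064, 0.0161] [0, 0, -0.0002]
[0.0048, 0.0064, 0.0161] [0, 0, -0.0002]
[0.0048, 0.0064, 0.0161] [0, 0, -0.0002]
```

The arm was still settling at that shot, so I'll repeat it at rest, finding the keys by blob.

Run:
```python
from h import *
np.set_printoptions(precision=4,suppress=True)
shot("wrist","w2a"); s,im=shot("wrist","w2"); print(s['eef_pos'],s['dq'].round(4), get_state()['eef_pos'])
K=np.array([[.483,.3796,.052],[.478,.338,.052],[.474,.297,.052]])
pp=proj("wrist",K,s); print(pp)
g=cv2.cvtColor(im,cv2.COLOR_BGR2GRAY)
c=cv2.HoughCircles(g[100:180,200:420],cv2.HOUGH_GRADIENT,1,25,param1=80,param2=11,minRadius=8,maxRadius=13); c=c[0]+[200,100,0]; print(c)
k=plane("wrist",c[:,:2],[.052]*len(c),s);print(k)
cv2.imwrite("pics/w2c.png",cv2.resize(im[90:310,180:400],None,fx=2.5,fy=2.5))
```

```text
[0.523  0.3141 0.2205] [ 0.0753 -0.0136  0.0139  0.0589  0.0213  0.067 ] [0.5214 0.3161 0.2206]
[[341.6358 142.7058]
 [298.8082 141.8676]
 [256.6939 141.9708]]
[[347.5 136.5  10.2]
 [304.5 135.5   9.6]
 [261.5 135.5   9.4]]
[[0.4776 0.3855 0.052 ]
 [0.4725 0.344  0.052 ]
 [0.4683 0.3024 0.052 ]]
```

View pics/w2c.png

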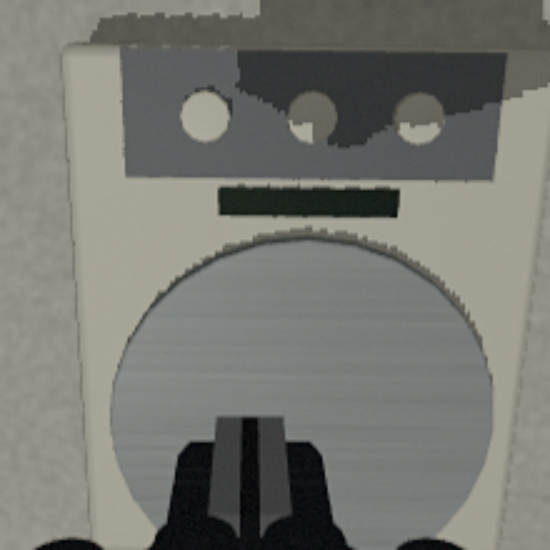

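Run:
```python
from h import *
np.set_printoptions(precision=4,suppress=True)
P=[[.478,.385,.052],[.4725,.344,.052],[.468,.3025,.052],[.6045,.329,.055],[.6125,.413,.055],[.5965,.245,.055]]
s=get_state();print(s['eef_pos'],s['dq'])
for n in("scene","side"): print(n,proj(n,P))
out=[]
for n in("scene","side"):
    im=read_camera(n)[:,:,::-1].copy(); q=proj(n,P)
    for p in q: cv2.circle(im,(int(p[0]*8),int(p[1]*8)),12,(0,0,255),-1,shift=3)
    x,y=q[3].astype(int); out.append(cv2.resize(im[y-55:y+45,x-75:x+65],(560,400)))
cv2.imwrite("pics/chk.png",cv2.resize(np.hstack(out),(800,286)))
plan((.478,.385,.065),173.7)
```

```text
[0.5214 0.3161 0.2206] [ 0.0602 -0.0089  0.0079  0.0207  0.0066  0.0159]
scene [[377.1987 150.8128]
 [366.9898 155.6362]
 [356.6125 160.8348]
 [404.4877 176.5208]
 [424.2955 164.8095]
 [383.1007 189.1656]]
side [[255.9284 140.0317]
 [255.7521 146.4668]
 [255.8878 153.2544]
 [295.1476 144.9595]
 [292.8673 132.2235]
 [297.6429 158.9119]]
from [0.5197 0.3184 0.2208] 174.57 n 10
[0.0048, 0.0062, 0.0156] [0, 0, 0.0015]
[0.0048, 0.0062, 0.0156] [0, 0, 0.0015]
[0.0048, 0.0062, 0.0156] [0, 0, 0.0015]
[0.0048, 0.0062, 0.0156] [0, 0, 0.0015]
[0.0048, 0.0062, 0.0156] [0, 0, 0.0015]
[0.0048, 0.0062, 0.0156] [0, 0, 0.0015]
[0.0048, 0.0062, 0.0156] [0, 0, 0.0015]
[0.0048, 0.0062, 0.0156] [0, 0, 0.0015]
[0.0049, 0.0062, 0.0156] [0, 0, 0.0015]
[0.0049, 0.0062, 0.0156] [0, 0, 0.0015]
```

View pics/chk.png

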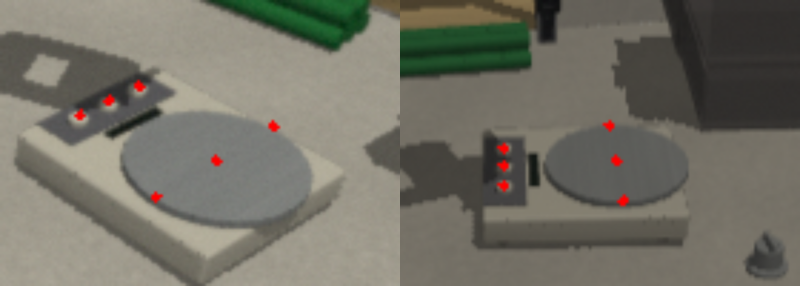

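Markers agree with keys and pan to within a few mm. Now I'll go above the on key.

move_arm([
  [0,[0.008,0.0103,0.026],[0,0,0.0025]],
  [0,[0.008,0.0103,0.026],[0,0,0.0025]],
  [0,[0.008,0.0103,0.026],[0,0,0.0025]],
  [0,[0.008,0.0103,0.026],[0,0,0.0025]],
  [0,[0.008,0.0103,0.026],[0,0,0.0025]],
  [0,[0.008,0.0103,0.026],[0,0,0.0025]],
  [0,[0,0,0],[0,0,0]],
  [0,[0,0,0],[0,0,0]],
  [0,[0,0,0],[0,0,0]],
  [0,[0,0,0],[0,0,0]],
])

```text
time: 2.02
eef_pos: [0.48, 0.3856, 0.0679]
tcp_rot: [0.054, 0.999, 0.001, 0.002]
contact_force: [-0.1, -0.3, 0.4]
opening: 0.003
finger_force: 0.0
```

move_arm([
  [0,[0.001,0,0.006],[0,0,0]],
  [0,[0,0,0.006],[0,0,0]],
  [0,[0,0,0.004],[0,0,0]],
  [0,[0,0,0.002],[0,0,0]],
  [0,[0,0,0.001],[0,0,0]],
  [0,[0,0,0],[0,0,0]],
  [0,[0,0,0],[0,0,0]],
  [0,[0,0,0],[0,0,0]],
  [0,[0,0,0],[0,0,0]],
  [0,[0,0,0],[0,0,0]],
])

```text
time: 2.85
eef_pos: [0.4782, 0.3848, 0.048]
tcp_rot: [0.054, 0.999, -0.0, 0.0]
contact_force: [-2.0, -1.0, 7.6]
opening: 0.0
finger_force: 3.9
```

On key is pressed (z 0.048, 7.6 N). Lookalikes for the dish: the brown pan at (289,147) scene against the aluminium dish at (273,277), so I take the aluminium one. Lift first, then travel to it.

Run:
```python
from h import *
plan((.478,.385,.2),173.7,4); plan((.47,-.06,.2),160,13,((.478,.385,.2),173.8))
```

```text
from [0.4782 0.3848 0.048 ] 173.76 n 4
[0.0001, 0.0, -0.038] [0, 0, 0.0003]
[0.0001, 0.0, -0.038] [0, 0, 0.0003]
[0.0001, 0.0, -0.038] [0, 0, 0.0003]
[0.0001, 0.0, -0.038] [0, 0, 0.0003]
from [0.478 0.385 0.2  ] 173.8 n 13
[-0.0031, -0.0341, -0.0] [0, 0, 0.0185]
[-0.0037, -0.034, -0.0] [0, 0, 0.0185]
[-0.0043, -0.034, -0.0] [0, 0, 0.0185]
[-0.005, -0.0339, -0.0] [0, 0, 0.0185]
[-0.0056, -0.0338, -0.0] [0, 0, 0.0185]
[-0.0062, -0.0337, -0.0] [0, 0, 0.0185]
[-0.0068, -0.0335, -0.0] [0, 0, 0.0185]
[-0.0075, -0.0334, -0.0] [0, 0, 0.0185]
[-0.0081, -0.0333, -0.0] [0, 0, 0.0185]
[-0.0087, -0.0331, -0.0] [0, 0, 0.0185]
[-0.0093, -0.0329, -0.0] [0, 0, 0.0185]
[-0.0099, -0.0328, -0.0] [0, 0, 0.0185]
[-0.0105, -0.0326, -0.0] [0, 0, 0.0185]
```

move_arm([
  [0,[0,0,-0.038],[0,0,0]],
  [0,[0,0,-0.038],[0,0,0]],
  [0,[0,0,-0.038],[0,0,0]],
  [0,[0,0,-0.038],[0,0,0]],
  [0.5,[-0.003,-0.034,0],[0,0,0.0185]],
  [0.5,[-0.004,-0.034,0],[0,0,0.0185]],
  [0.5,[-0.004,-0.034,0],[0,0,0.0185]],
  [0.5,[-0.005,-0.034,0],[0,0,0.0185]],
  [0.5,[-0.0056,-0.034,0],[0,0,0.0185]],
  [0.5,[-0.006,-0.034,0],[0,0,0.0185]],
])

```text
time: 3.68
eef_pos: [0.4727, 0.1773, 0.198]
tcp_rot: [0.11, 0.994, -0.0, -0.0]
contact_force: [1.0, -0.7, 0.3]
opening: 0.498
finger_force: 0.0
```

move_arm([
  [0.5,[-0.007,-0.0335,0],[0,0,0.0185]],
  [0.5,[-0.0075,-0.0335,0],[0,0,0.0185]],
  [0.5,[-0.008,-0.033,0],[0,0,0.0185]],
  [0.5,[-0.009,-0.033,0],[0,0,0.0185]],
  [0.5,[-0.009,-0.033,0],[0,0,0.0185]],
  [0.5,[-0.01,-0.033,0],[0,0,0.0185]],
  [0.5,[-0.0105,-0.0325,0],[0,0,0.0185]],
  [0.5,[0,0,0],[0,0,0]],
  [0.5,[0,0,0],[0,0,0]],
  [0.5,[0,0,0],[0,0,0]],
])

```text
time: 4.52
eef_pos: [0.4687, -0.0604, 0.198]
tcp_rot: [0.174, 0.985, 0.0, -0.0]
contact_force: [-0.6, 0.9, -0.3]
opening: 0.505
finger_force: 0.0
```

Run:
```python
from h import *
shot("wrist","w3a");shot("wrist","w3a");s,im=shot("wrist","w3"); print(s['eef_pos'],s['tcp_rot'],s['dq'].round(3))
import pickle; pickle.dump(s,open("w3.pkl","wb"))
```

```text
[ 0.46884554 -0.0595079   0.19806296] [ 1.73048091e-01  9.84913309e-01  1.99983228e-04 -3.02918602e-04] [ 0.011 -0.    -0.002 -0.003 -0.001 -0.002]
```

View pics/w3.png

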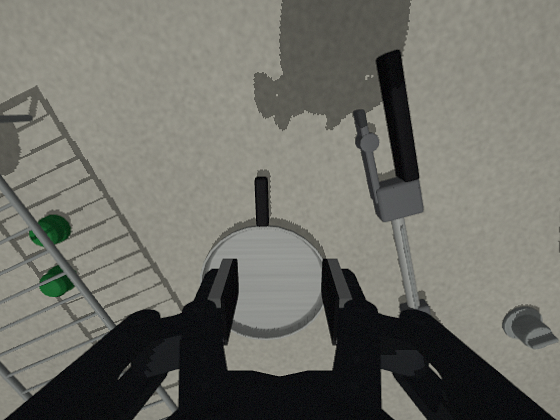

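Close view confirms the aluminium dish, with its black handle from (261,178) to (263,223). The reacher handle's outer edge runs (401,53)→(418,178), the trigger rest is at (367,143), and the shaft runs (399,222)→(411,300).

Run:
```python
from h import *
import pickle; s=pickle.load(open("w3.pkl","rb"))
np.set_printoptions(precision=4,suppress=True)
h=plane("wrist",[(261,179),(263,223),(204,275),(325,275)],[.019,.019,.016,.016],s); print(h,(h[0]+h[1])/2,np.degrees(np.arctan2(*(h[0]-h[1])[[1,0]])))
r=plane("wrist",[(401,53),(420,178),(367,143),(360,145),(399,222),(411,300)],[.03,.03,.024,.024,.022,.022],s);print(r)
d=r[5]-r[4];print("shaft",np.degrees(np.arctan2(d[1],d[0]))); d=r[1]-r[0];print("handle",np.degrees(np.arctan2(d[1],d[0])),np.linalg.norm(d))
```

```text
[[ 0.4549 -0.0741  0.019 ]
 [ 0.5018 -0.0898  0.019 ]
 [ 0.5402 -0.1789  0.016 ]
 [ 0.5888 -0.0451  0.016 ]] [ 0.4783 -0.082   0.019 ] 161.52913354069406
[[0.3883 0.0862 0.03  ]
 [0.5067 0.0789 0.03  ]
 [0.4558 0.0389 0.024 ]
 [0.4553 0.0318 0.024 ]
 [0.5501 0.0502 0.022 ]
 [0.6518 0.041  0.022 ]]
shaft -5.205624419838033
handle -3.557130729843824 0.11864061804993085
```

Run:
```python
from h import *
plan((.4785,-.082,.005),161,7)
```

```text
from [ 0.4689 -0.0594  0.1981] 160.1 n 7
[-0.0024, -0.0026, 0.0276] [0, 0, -0.0023]
[-0.0024, -0.0026, 0.0276] [0, 0, -0.0023]
[-0.0024, -0.0026, 0.0276] [0, 0, -0.0023]
[-0.0024, -0.0026, 0.0276] [0, 0, -0.0023]
[-0.0024, -0.0026, 0.0276] [0, 0, -0.0023]
[-0.0024, -0.0026, 0.0276] [0, 0, -0.0023]
[-0.0024, -0.0026, 0.0276] [0, 0, -0.0023]
```

move_arm([
  [0.5,[-0.0024,-0.0026,0.0276],[0,0,-0.0023]],
  [0.5,[-0.0024,-0.0026,0.0276],[0,0,-0.0023]],
  [0.5,[-0.0024,-0.0026,0.0276],[0,0,-0.0023]],
  [0.5,[-0.0024,-0.0026,0.0276],[0,0,-0.0023]],
  [0.5,[-0.0024,-0.0026,0.0276],[0,0,-0.0023]],
  [0.5,[-0.0024,-0.0026,0.0276],[0,0,-0.0023]],
  [0.5,[-0.0024,-0.0026,0.0256],[0,0,-0.0023]],
  [0.5,[0,0,0],[0,0,0]],
  [0.5,[0,0,0],[0,0,0]],
  [0.5,[0,0,0],[0,0,0]],
])

```text
time: 5.5
eef_pos: [0.4797, -0.083, 0.0084]
tcp_rot: [0.165, 0.986, -0.0, 0.001]
contact_force: [0.6, 0.3, 0.2]
opening: 0.5
finger_force: 0.0
```

move_arm([
  [0,[0,0,0],[0,0,0]],
  [0,[0,0,0],[0,0,0]],
  [0,[0,0,0],[0,0,0]],
  [0,[0,0,0],[0,0,0]],
  [0,[0,0,0],[0,0,0]],
  [0,[0,0,0],[0,0,0]],
  [0,[0,0,-0.005],[0,0,0]],
  [0,[0,0,-0.01],[0,0,0]],
  [0,[0,0,-0.015],[0,0,0]],
  [0,[0,0,0],[0,0,0]],
], grip_force=60)

```text
time: 6.33
eef_pos: [0.4805, -0.084, 0.0399]
tcp_rot: [0.166, 0.986, -0.001, 0.002]
contact_force: [0.6, 0.2, -1.1]
opening: 0.14
finger_force: 61.1
```

Run:
```python
from h import *
plan((.605,.4335,.12),90,14,((.4803,-.0838,.12),160.9))
```

```text
from [ 0.4803 -0.0838  0.12  ] 160.9 n 14
[0.0037, 0.0378, -0.0] [0, 0, 0.0884]
[0.007, 0.0374, -0.0] [0, 0, 0.0884]
[0.0103, 0.0366, -0.0] [0, 0, 0.0884]
[0.0135, 0.0355, -0.0] [0, 0, 0.0884]
[0.0165, 0.0342, -0.0] [0, 0, 0.0884]
[0.0195, 0.0326, -0.0] [0, 0, 0.0884]
[0.0223, 0.0308, -0.0] [0, 0, 0.0884]
[0.0249, 0.0287, -0.0] [0, 0, 0.0884]
[0.0274, 0.0264, -0.0] [0, 0, 0.0884]
[0.0296, 0.0239, -0.0] [0, 0, 0.0884]
[0.0316, 0.0211, -0.0] [0, 0, 0.0884]
[0.0333, 0.0183, -0.0] [0, 0, 0.0884]
[0.0348, 0.0153, -0.0] [0, 0, 0.0884]
[0.036, 0.0121, -0.0] [0, 0, 0.0884]
```

move_arm([
  [0,[0,0,-0.027],[0,0,0]],
  [0,[0,0,-0.027],[0,0,0]],
  [0,[0,0,-0.027],[0,0,0]],
  [0,[0.0037,0.0378,0],[0,0,0.0884]],
  [0,[0.007,0.0374,0],[0,0,0.0884]],
  [0,[0.0103,0.0366,0],[0,0,0.0884]],
  [0,[0.0135,0.0355,0],[0,0,0.0884]],
  [0,[0.0165,0.0342,0],[0,0,0.0884]],
  [0,[0.0195,0.0326,0],[0,0,0.0884]],
  [0,[0.0223,0.0308,0],[0,0,0.0884]],
])

```text
time: 7.17
eef_pos: [0.5407, 0.1772, 0.1178]
tcp_rot: [0.46, 0.888, -0.0, -0.0]
contact_force: [1.3, -0.5, -1.9]
opening: 0.139
finger_force: 61.1
```

move_arm([
  [0,[0.0249,0.0287,0],[0,0,0.0884]],
  [0,[0.0274,0.0264,0],[0,0,0.0884]],
  [0,[0.0296,0.0239,0],[0,0,0.0884]],
  [0,[0.0316,0.0211,0],[0,0,0.0884]],
  [0,[0.0333,0.0183,0],[0,0,0.0884]],
  [0,[0.0348,0.0153,0],[0,0,0.0884]],
  [0,[0.036,0.0121,0],[0,0,0.0884]],
  [0,[0,0,0],[0,0,0]],
  [0,[0,0,0],[0,0,0]],
  [0,[0,0,0],[0,0,0]],
])

```text
time: 8.0
eef_pos: [0.6028, 0.4336, 0.117]
tcp_rot: [0.707, 0.707, -0.001, -0.0]
contact_force: [-0.4, 0.3, -0.7]
opening: 0.137
finger_force: 61.1
```

Run:
```python
from h import *
plan((.605,.4335,.070),90,4)
print(get_state()['contact_force'],get_state()['opening'])
```

```text
from [0.6028 0.4336 0.117 ] 90.05 n 4
[-0.0, 0.0005, 0.0118] [0, 0, 0.0002]
[-0.0, 0.0005, 0.0118] [0, 0, 0.0002]
[-0.0, 0.0005, 0.0118] [0, 0, 0.0002]
[-0.0, 0.0005, 0.0118] [0, 0, 0.0002]
[-0.42206815  0.32435667 -0.72305896] 0.13670195164741203
```

move_arm([
  [0,[0,0.002,0.012],[0,0,0]],
  [0,[0,0,0.012],[0,0,0]],
  [0,[0,0,0.012],[0,0,0]],
  [0,[0,0,0.01],[0,0,0]],
  [0,[0,0,0.004],[0,0,0]],
  [0,[0,0,0.003],[0,0,0]],
  [0,[0,0,0],[0,0,0]],
  [0,[0,0,0],[0,0,0]],
  [0,[0,0,0],[0,0,0]],
  [0,[0,0,0],[0,0,0]],
])

```text
time: 8.83
eef_pos: [0.6057, 0.4343, 0.0656]
tcp_rot: [0.707, 0.707, 0.001, 0.0]
contact_force: [0.2, 0.4, -0.3]
opening: 0.139
finger_force: 61.2
```

move_arm([
  [0,[0,0,0.002],[0,0,0]],
  [0,[0,0,0.001],[0,0,0]],
  [0,[0,0,0.001],[0,0,0]],
  [0,[0,0,0],[0,0,0]],
  [0,[0,0,0],[0,0,0]],
  [0.2,[0,0,0],[0,0,0]],
  [0.45,[0,0,0],[0,0,0]],
  [0.45,[0,0,0],[0,0,0]],
  [0.45,[0,0,0],[0,0,0]],
  [0.45,[0,0,0],[0,0,0]],
])

```text
time: 9.67
eef_pos: [0.6051, 0.4338, 0.0605]
tcp_rot: [0.707, 0.707, -0.0, -0.0]
contact_force: [0.8, 0.3, 0.3]
opening: 0.449
finger_force: 0.0
```

move_arm([
  [0.45,[0,0,-0.02],[0,0,0]],
  [0.45,[0,0,-0.03],[0,0,0]],
  [0.45,[0.01,0,-0.04],[0,0,0]],
  [0.45,[0.01,0,-0.04],[0,0,0]],
  [0.45,[0.01,0,-0.03],[0,0,0]],
  [0.45,[0.01,0,0],[0,0,0]],
  [0,[0,0,0],[0,0,0]],
  [0,[0,0,0],[0,0,0]],
  [0,[0,0,0],[0,0,0]],
  [0,[0,0,0],[0,0,0]],
])

```text
time: 10.5
eef_pos: [0.6045, 0.4727, 0.2178]
tcp_rot: [0.707, 0.707, -0.003, -0.001]
contact_force: [0.7, 0.2, 0.2]
opening: 0.001
finger_force: 0.0
```

Run:
```python
from h import *
out=[]
for n in("scene","side"):
    s,im=shot(n,n+"1"); x,y=proj(n,[[.6045,.329,.055]])[0].astype(int); out.append(cv2.resize(im[y-60:y+60,x-80:x+80],(480,360)))
s,im=shot("wrist","w4"); print(s['eef_pos'],s['opening'],s['dq'].round(3))
import pickle; pickle.dump(s,open("w4.pkl","wb"))
out.append(cv2.resize(im,(480,360)))
cv2.imwrite("pics/chk2.png",cv2.resize(np.hstack(out),(800,200)))
cv2.imwrite("pics/chk2.png",np.vstack([cv2.resize(np.hstack(out[:2]),(800,300)),cv2.resize(np.hstack([out[2],out[2]*0]),(800,300))]))
plan((.4725,.344,.20),173.7,12)
```

```text
[0.60488287 0.47298096 0.2187773 ] -0.001946921924318349 [ 0.003 -0.006 -0.013  0.001  0.004  0.001]
from [0.6051 0.4731 0.2194] 89.97 n 12
[-0.0108, -0.011, 0.0016] [0, 0, -0.1218]
[-0.0093, -0.0123, 0.0016] [0, 0, -0.1218]
[-0.0078, -0.0133, 0.0016] [0, 0, -0.1218]
[-0.0061, -0.0142, 0.0016] [0, 0, -0.1218]
[-0.0043, -0.0148, 0.0016] [0, 0, -0.1218]
[-0.0025, -0.0152, 0.0016] [0, 0, -0.1218]
[-0.0006, -0.0154, 0.0016] [0, 0, -0.1218]
[0.0012, -0.0154, 0.0016] [0, 0, -0.1218]
[0.0031, -0.0151, 0.0016] [0, 0, -0.1218]
[0.0049, -0.0146, 0.0016] [0, 0, -0.1218]
[0.0066, -0.0139, 0.0016] [0, 0, -0.1218]
[0.0083, -0.013, 0.0016] [0, 0, -0.1218]
```

View pics/chk2.png

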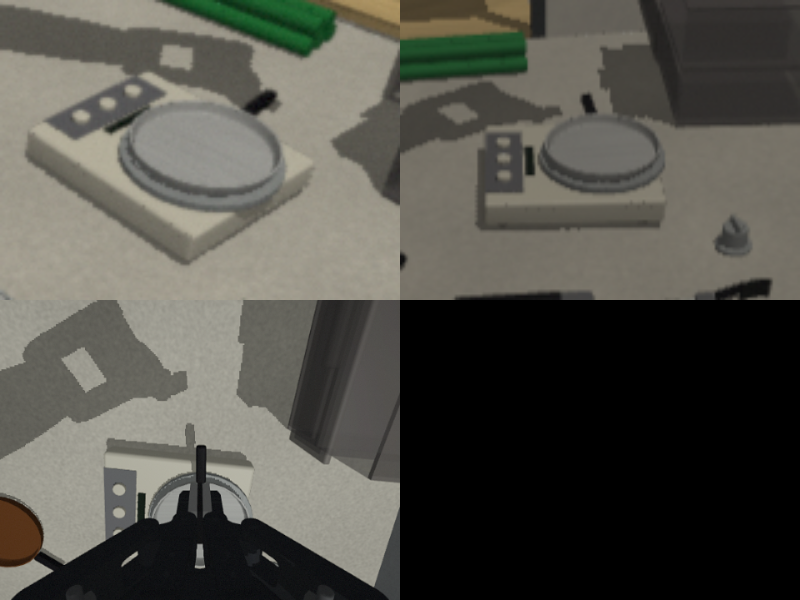

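The dish stands on the pan with its handle towards +y, clear of the keys. Now the tare key.

move_arm([
  [0,[-0.0108,-0.011,0.0016],[0,0,-0.1218]],
  [0,[-0.0093,-0.0123,0.0016],[0,0,-0.1218]],
  [0,[-0.0078,-0.0133,0.0016],[0,0,-0.1218]],
  [0,[-0.0061,-0.0142,0.0016],[0,0,-0.1218]],
  [0,[-0.0043,-0.0148,0.0016],[0,0,-0.1218]],
  [0,[-0.0025,-0.0152,0.0016],[0,0,-0.1218]],
  [0,[-0.0006,-0.0154,0.0016],[0,0,-0.1218]],
  [0,[0.0012,-0.0154,0.0016],[0,0,-0.1218]],
  [0,[0.0031,-0.0151,0.0016],[0,0,-0.1218]],
  [0,[0.0049,-0.0146,0.0016],[0,0,-0.1218]],
])

```text
time: 11.48
eef_pos: [0.4942, 0.3655, 0.2047]
tcp_rot: [0.173, 0.985, -0.0, -0.0]
contact_force: [-0.6, 0.1, 0.3]
opening: 0.002
finger_force: 0.0
```

move_arm([
  [0,[0.0066,-0.0139,0.0016],[0,0,-0.1218]],
  [0,[0.0083,-0.013,0.0016],[0,0,-0.1218]],
  [0,[0,0,0],[0,0,0]],
  [0,[0,0,0.03],[0,0,0]],
  [0,[0,0,0.03],[0,0,0]],
  [0,[0,0,0.03],[0,0,0]],
  [0,[0,0,0.03],[0,0,0]],
  [0,[0,0,0],[0,0,0]],
  [0,[0,0,0],[0,0,0]],
  [0,[0,0,0],[0,0,0]],
])

```text
time: 12.32
eef_pos: [0.4742, 0.3455, 0.0836]
tcp_rot: [0.055, 0.998, 0.001, 0.001]
contact_force: [0.4, -0.1, 0.6]
opening: 0.0
finger_force: 0.0
```

Run:
```python
from h import *
plan((.4725,.344,.064),173.7,1)
```

```text
from [0.4742 0.3455 0.0836] 173.67 n 1
[0.0015, -0.0017, 0.0196] [0, 0, -0.0005]
```

move_arm([
  [0,[0.001,-0.001,0.01],[0,0,0]],
  [0,[0,0,0.01],[0,0,0]],
  [0,[0,0,0.006],[0,0,0]],
  [0,[0,0,0.004],[0,0,0]],
  [0,[0,0,0.003],[0,0,0]],
  [0,[0,0,0.0015],[0,0,0]],
  [0,[0,0,0],[0,0,0]],
  [0,[0,0,0],[0,0,0]],
  [0,[0,0,0],[0,0,0]],
  [0,[0,0,0],[0,0,0]],
])

```text
time: 13.15
eef_pos: [0.4715, 0.3439, 0.0481]
tcp_rot: [0.054, 0.999, -0.0, -0.0]
contact_force: [-3.3, -1.2, 5.5]
opening: 0.003
finger_force: 2.7
```

Tare pressed (z 0.0481, 5.5 N). On to the reacher.

Run:
```python
from h import *
plan((.458,.059,.11),174.7,8,((.4715,.344,.16),173.8))
```

```text
from [0.4715 0.344  0.16  ] 173.8 n 8
[-0.0022, -0.0356, 0.0062] [0, 0, -0.002]
[-0.0021, -0.0356, 0.0062] [0, 0, -0.002]
[-0.002, -0.0356, 0.0062] [0, 0, -0.002]
[-0.002, -0.0356, 0.0062] [0, 0, -0.002]
[-0.0019, -0.0356, 0.0062] [0, 0, -0.002]
[-0.0018, -0.0356, 0.0062] [0, 0, -0.002]
[-0.0018, -0.0356, 0.0062] [0, 0, -0.002]
[-0.0017, -0.0356, 0.0062] [0, 0, -0.002]
```

move_arm([
  [0,[0,0,-0.02],[0,0,0]],
  [0,[0,0,-0.03],[0,0,0]],
  [0,[0,0,-0.03],[0,0,0]],
  [0,[0,0,-0.032],[0,0,0]],
  [1,[-0.002,-0.0356,0.0062],[0,0,-0.002]],
  [1,[-0.002,-0.0356,0.0062],[0,0,-0.002]],
  [1,[-0.002,-0.0356,0.0062],[0,0,-0.002]],
  [1,[-0.002,-0.0356,0.0062],[0,0,-0.002]],
  [1,[-0.002,-0.0356,0.0062],[0,0,-0.002]],
  [1,[-0.002,-0.0356,0.0062],[0,0,-0.002]],
])

```text
time: 13.98
eef_pos: [0.4614, 0.1288, 0.122]
tcp_rot: [0.048, 0.999, 0.0, 0.001]
contact_force: [1.3, -0.8, -0.3]
opening: 0.844
finger_force: 0.0
```

move_arm([
  [1,[-0.002,-0.0356,0.0062],[0,0,-0.002]],
  [1,[-0.002,-0.0356,0.0062],[0,0,-0.002]],
  [1,[0,0,0],[0,0,0]],
  [1,[0,0,0],[0,0,0]],
  [1,[0,0,0],[0,0,0]],
  [1,[0,0,0],[0,0,0]],
  [1,[0,0,0],[0,0,0]],
  [1,[0,0,0],[0,0,0]],
  [1,[0,0,0],[0,0,0]],
  [1,[0,0,0],[0,0,0]],
])

```text
time: 14.82
eef_pos: [0.4587, 0.0596, 0.1099]
tcp_rot: [0.046, 0.999, 0.0, 0.0]
contact_force: [0.4, -0.8, -0.0]
opening: 1.002
finger_force: 0.0
```

Run:
```python
from h import *
s,im=shot("wrist","w5"); print(s['eef_pos'],s['opening'],s['dq'].round(3))
import pickle; pickle.dump(s,open("w5.pkl","wb"))
th=np.radians(-5.3); u=np.array([np.cos(th),np.sin(th)]); v=np.array([-u[1],u[0]]); g=np.array([.458,.059])
P=[np.r_[g+u*a+v*b,z] for a,b,z in [(-75,26,30),(50,26,30),(0,-26,24),(0,0,15),(286,0,13),(100,0,22),(200,0,22)] for a,b,z in [(a/1e3,b/1e3,z/1e3)]]
for p in proj("wrist",P,s): cv2.circle(im,tuple(int(x) for x in p),2,(0,0,255),-1)
cv2.imwrite("pics/w5c.png",im)
plan((.458,.059,.003),174.7,5)
```

```text
[0.45865665 0.0596361  0.10992779] 1.0018428736705804 [-0.005 -0.001  0.002  0.     0.002 -0.001]
from [0.4586 0.0595 0.1099] 174.72 n 5
[0.0001, -0.0001, 0.0214] [0, 0, 0.0001]
[0.0001, -0.0001, 0.0214] [0, 0, 0.0001]
[0.0001, -0.0001, 0.0214] [0, 0, 0.0001]
[0.0001, -0.0001, 0.0214] [0, 0, 0.0001]
[0.0001, -0.0001, 0.0214] [0, 0, 0.0001]
```

View pics/w5c.png

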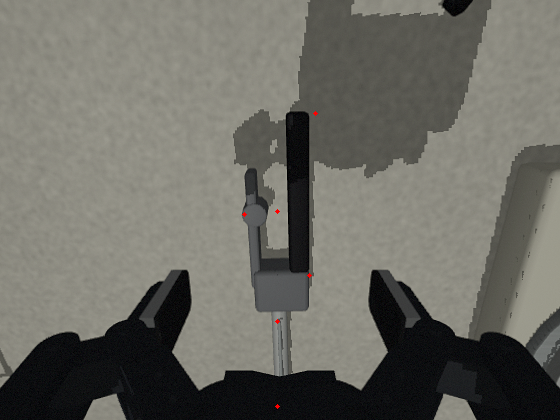

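Markers fit except the heading, which is about 2° less; I'll correct that and descend.

move_arm([
  [1,[0,-0.001,0.021],[0,0,-0.016]],
  [1,[0,0,0.021],[0,0,-0.016]],
  [1,[0,0,0.021],[0,0,0]],
  [1,[0,0,0.021],[0,0,0]],
  [1,[0,0,0.015],[0,0,0]],
  [1,[0,0,0.007],[0,0,0]],
  [1,[0,0,0],[0,0,0]],
  [1,[0,0,0],[0,0,0]],
  [0.8,[0,0,0],[0,0,0]],
  [0.7,[0,0,0],[0,0,0]],
], grip_force=20)

```text
time: 15.7
eef_pos: [0.4597, 0.0579, 0.0051]
tcp_rot: [0.031, 1.0, -0.0, 0.001]
contact_force: [0.7, -1.2, 0.6]
opening: 0.746
finger_force: 0.0
```

move_arm([
  [0.65,[0,0,0],[0,0,0]],
  [0.62,[0,0,0],[0,0,0]],
  [0.6,[0,0,0],[0,0,0]],
  [0.6,[0,0,0],[0,0,0]],
  [0.58,[0,0,0],[0,0,0]],
  [0.58,[0,0,0],[0,0,0]],
  [0.58,[0,0,0],[0,0,0]],
  [0.58,[0,0,0],[0,0,0]],
  [0.58,[0,0,0],[0,0,0]],
  [0.58,[0,0,0],[0,0,0]],
], grip_force=20)

```text
time: 16.53
eef_pos: [0.4593, 0.0585, 0.005]
tcp_rot: [0.031, 1.0, 0.001, 0.001]
contact_force: [-2.1, 2.0, 8.1]
opening: 0.584
finger_force: 17.1
```

move_arm([
  [0.595,[0,0,-0.002],[0,0,0]],
  [0.595,[0,0,0],[0,0,0]],
  [0.595,[0,0,0],[0,0,0]],
  [0.595,[0,0,-0.005],[0,0,0]],
  [0.595,[0,0,-0.005],[0,0,0]],
  [0.595,[0,0,-0.005],[0,0,0]],
  [0.595,[0,0,-0.005],[0,0,0]],
  [0.595,[0,0,-0.005],[0,0,0]],
  [0.595,[0,0,0],[0,0,0]],
  [0.595,[0,0,0],[0,0,0]],
])

```text
time: 17.37
eef_pos: [0.4589, 0.058, 0.0314]
tcp_rot: [0.031, 1.0, -0.0, 0.001]
contact_force: [-1.0, -0.2, -2.1]
opening: 0.593
finger_force: 15.1
```

Run:
```python
from h import *
s=get_state(); print(s['eef_pos'],s['finger_force'],s['wrist_torque'],s['contact_force'])
_,a=shot("scene","s2"); _,b=shot("side","s2b"); sw,w=shot("wrist","w6")
import pickle; pickle.dump(sw,open("w6.pkl","wb"))
P=[.6,.05,.03]
out=[]
for n,im in(("scene",a),("side",b)):
    x,y=proj(n,[P])[0].astype(int); out.append(cv2.resize(im[y-60:y+60,x-80:x+80],(400,300),interpolation=cv2.INTER_CUBIC))
cv2.imwrite("pics/chk3.png",np.hstack(out))
```

```text
[0.45893964 0.05797998 0.03142116] 15.070772767066956 [-0.09273498  0.09285377 -0.012696  ] [-1.04152666 -0.15217586 -2.09147281]
```

View pics/chk3.png

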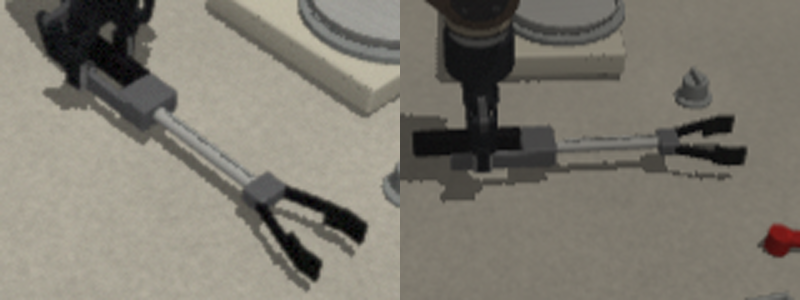

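Reacher is held level with its jaws open: pad tips at crop (318,275)/(362,237) in scene and (345,155)/(333,123) in side; hinge block at (264,187) and (268,140).

```bash
cat >> h.py <<'E'
def tri(a,b):
    "triangulate scene pixel a + side pixel b"
    Ps=[];u=[]
    for n,q in(("scene",a),("side",b)):
        K,d,rv,t=cam(n); Ps.append(np.c_[cv2.Rodrigues(rv)[0],t]); u.append(cv2.undistortPoints(np.array(q,float).reshape(1,1,2),K,d).reshape(2,1))
    X=cv2.triangulatePoints(Ps[0],Ps[1],u[0],u[1]); return (X[:3]/X[3]).ravel()
E
python3 - <<'E'
from h import *
np.set_printoptions(precision=4,suppress=True)
o={n:proj(n,[[.6,.05,.03]])[0].astype(int)-[80,60] for n in("scene","side")}
f=lambda n,q:o[n]+np.array(q)/2.5
for nm,a,b in(("tipR",(318,275),(345,155)),("tipL",(362,237),(333,123)),("hinge",(264,187),(268,140)),("shaft0",(160,115),(157,145))):
    A,B=f("scene",a),f("side",b); print(nm,tri(A,B),plane("scene",[A],[.042])[0],plane("side",[B],[.042])[0])
# caps, rack from initial pics
for a,b in (((152.4,290.8),(273,322.3)),((155.4,316),(302.4,328.8)),((196,351),(351.5,315))): print("cap",tri(a,b))
E
```

```text
tipR [0.7594 0.0061 0.037 ] [0.762  0.0004 0.042 ] [0.7568 0.003  0.042 ]
tipL [0.7627 0.062  0.0398] [0.7643 0.058  0.042 ] [0.7617 0.0619 0.042 ]
hinge [0.6758 0.0412 0.0447] [0.6736 0.045  0.042 ] [0.6769 0.0424 0.042 ]
shaft0 [0.5477 0.0497 0.0426] [0.5483 0.0485 0.042 ] [0.5478 0.0525 0.042 ]
cap [ 0.4308 -0.3234  0.0102]
cap [ 0.4917 -0.3505  0.0125]
cap [ 0.6089 -0.334   0.014 ]
```

```bash
cat >> h.py <<'E'
def tcp_for(jaw,theta):
    "TCP xy and psi so that the reacher jaw point is at jaw with heading theta (deg)"
    t=np.radians(theta); return np.array(jaw)-.284*np.array([np.cos(t),np.sin(t)]), theta+181.1
E
python3 - <<'E'
from h import *
p,a=tcp_for((.432,-.3245),-105); print(p,a)
u=np.array([np.cos(np.radians(-105)),np.sin(np.radians(-105))]); q=p-.13*u; print(q)
plan((*q,.12),a,17,((.4589,.058,.12),176.45))
E
```

```text
[ 0.50550461 -0.05017707] 76.1
[0.53915108 0.07539329]
from [0.4589 0.058  0.12  ] 176.45 n 17
[-0.0046, 0.0013, -0.0] [0, 0, 0.103]
[-0.0045, 0.0018, -0.0] [0, 0, 0.103]
[-0.0043, 0.0022, -0.0] [0, 0, 0.103]
[-0.004, 0.0027, -0.0] [0, 0, 0.103]
[-0.0037, 0.0031, -0.0] [0, 0, 0.103]
[-0.0034, 0.0034, -0.0] [0, 0, 0.103]
[-0.003, 0.0038, -0.0] [0, 0, 0.103]
[-0.0026, 0.0041, -0.0] [0, 0, 0.103]
[-0.0022, 0.0043, -0.0] [0, 0, 0.103]
[-0.0017, 0.0045, -0.0] [0, 0, 0.103]
[-0.0013, 0.0047, -0.0] [0, 0, 0.103]
[-0.0008, 0.0048, -0.0] [0, 0, 0.103]
[-0.0003, 0.0048, -0.0] [0, 0, 0.103]
[0.0002, 0.0048, -0.0] [0, 0, 0.103]
[0.0007, 0.0048, -0.0] [0, 0, 0.103]
[0.0012, 0.0047, -0.0] [0, 0, 0.103]
[0.0017, 0.0045, -0.0] [0, 0, 0.103]
```

move_arm([
  [0.595,[0,0,-0.02],[0,0,0]],
  [0.595,[0,0,-0.03],[0,0,0]],
  [0.595,[0,0,-0.03],[0,0,0]],
  [0.595,[-0.0046,0.0013,-0.01],[0,0,0.05]],
  [0.595,[-0.0045,0.0018,0],[0,0,0.103]],
  [0.595,[-0.0043,0.0022,0],[0,0,0.103]],
  [0.595,[-0.004,0.0027,0],[0,0,0.103]],
  [0.595,[-0.0037,0.003,0],[0,0,0.103]],
  [0.595,[-0.0034,0.0034,0],[0,0,0.103]],
  [0.595,[-0.003,0.0038,0],[0,0,0.103]],
])

```text
time: 18.35
eef_pos: [0.4908, 0.0668, 0.1202]
tcp_rot: [0.359, 0.933, -0.0, -0.001]
contact_force: [-0.2, 0.6, -1.1]
opening: 0.595
finger_force: 15.2
```

move_arm([
  [0.595,[-0.0026,0.0041,0],[0,0,0.103]],
  [0.595,[-0.0022,0.0043,0],[0,0,0.103]],
  [0.595,[-0.0017,0.0045,0],[0,0,0.103]],
  [0.595,[-0.0013,0.0047,0],[0,0,0.103]],
  [0.595,[-0.0008,0.0048,0],[0,0,0.103]],
  [0.595,[-0.0003,0.0048,0],[0,0,0.103]],
  [0.595,[0,0.0048,0],[0,0,0.103]],
  [0.595,[0.0007,0.0048,0],[0,0,0.103]],
  [0.595,[0.0012,0.0047,0],[0,0,0.103]],
  [0.595,[0.0017,0.0045,0],[0,0,0.05]],
])

```text
time: 19.18
eef_pos: [0.5375, 0.0794, 0.1201]
tcp_rot: [0.755, 0.656, -0.0, -0.001]
contact_force: [0.0, 0.3, -1.6]
opening: 0.597
finger_force: 15.1
```

move_arm([
  [0.595,[0,0,0.015],[0,0,0.053]],
  [0.595,[0,0,0.02],[0,0,0]],
  [0.595,[0,0,0.02],[0,0,0]],
  [0.595,[0,0,0.02],[0,0,0]],
  [0.595,[0,0,0.015],[0,0,0]],
  [0.595,[0,0,0.01],[0,0,0]],
  [0.595,[0,0,0],[0,0,0]],
  [0.595,[0,0,0],[0,0,0]],
  [0.595,[0,0,0],[0,0,0]],
  [0.595,[0,0,0],[0,0,0]],
])

```text
time: 20.02
eef_pos: [0.5389, 0.0793, 0.0222]
tcp_rot: [0.77, 0.637, 0.001, 0.001]
contact_force: [-0.1, 0.9, -3.0]
opening: 0.597
finger_force: 15.1
```

Run:
```python
from h import *
np.set_printoptions(precision=4,suppress=True)
s0=get_state(); print(s0['eef_pos'],s0['finger_force'],s0['opening'])
_,a=shot("scene","s3"); _,b=shot("side","s3b"); sw,w=shot("wrist","w7")
import pickle; pickle.dump(sw,open("w7.pkl","wb"))
ga,gb=green(a),green(b); print(ga,gb)
cv2.imwrite("pics/chk4.png",np.vstack([np.hstack([cv2.resize(a[220:400,70:310],(400,300),interpolation=cv2.INTER_CUBIC),cv2.resize(b[190:355,200:420],(400,300),interpolation=cv2.INTER_CUBIC)]),np.hstack([cv2.resize(w,(400,300)),w[:300,:400]*0])]))
plan(s0['eef_pos'],76.1,1)
```

```text
[0.5389 0.0793 0.0222] 15.109944641590118 0.5972415894065154
[(array([399.4, 109. ]), np.int32(2318)), (array([150. , 287.1]), np.int32(99)), (array([154.8, 294.5]), np.int32(89)), (array([152.7, 312.1]), np.int32(104)), (array([157.8, 319.9]), np.int32(104)), (array([192.1, 345.3]), np.int32(45)), (array([194.9, 352.3]), np.int32(97))] [(array([175.4, 110.5]), np.int32(1890)), (array([350.1, 312.8]), np.int32(76)), (array([269.5, 323.4]), np.int32(80)), (array([276.7, 320.9]), np.int32(79)), (array([303. , 323.8]), np.int32(54)), (array([302.1, 333.9]), np.int32(51))]
from [0.5385 0.0793 0.0219] 79.21 n 1
[0.0001, 0.0004, -0.0003] [0, 0, 0.0542]
```

View pics/chk4.png

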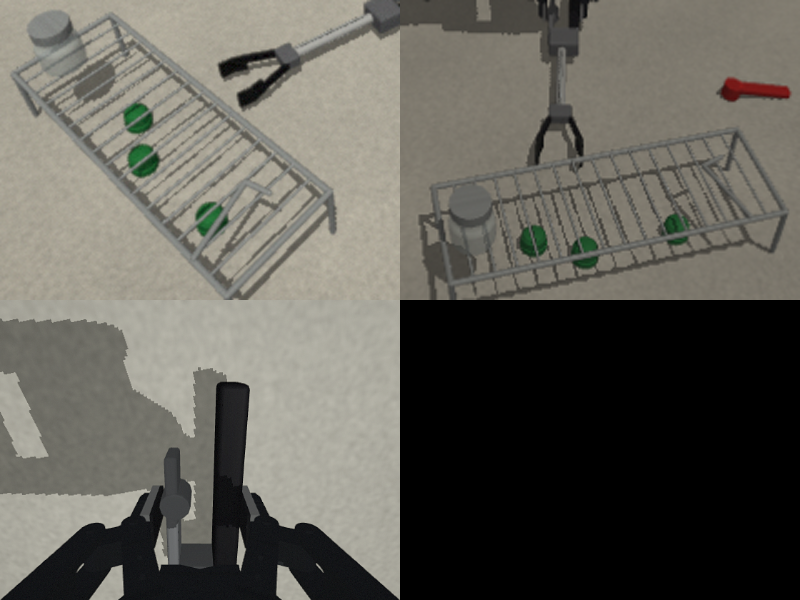

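Jaws are open in front of the rack with the caps unmoved: tips at scene px (202,261)/(216,279) and side px (275,277)/(299,278). I'll check the jaw calibration, and whether the jar could hide a fourth cap.

Run:
```python
from h import *
np.set_printoptions(precision=4,suppress=True)
a=tri((202,260.8),(275.4,276.9)); b=tri((202,260.8),(299,278)); c=tri((215.8,278.8),(299,278)); d=tri((215.8,278.8),(275.4,276.9))
print(a,c,b,d)
m=tri((208.9,269.8),(287.2,277.5)); print("mid tips",m)
s=get_state(); p=s['eef_pos']; v=m-p; print("dir",np.degrees(np.arctan2(v[1],v[0])),np.hypot(v[0],v[1]),"exp theta",79.2-181.1,.303)
# jar silhouettes
def sil(n,o):
    t=np.linspace(0,6.28,24); P=[[o[0]+.026*np.cos(x),o[1]+.026*np.sin(x),z] for x in t for z in(.085,.15)]
    return cv2.convexHull(proj(n,P).astype(np.float32))
j=tri((102,240),(238,300)); print("jar mid-cap?",j,plane("scene",[(102,236)],[.15]),plane("side",[(239,300)],[.15]))
o=plane("side",[(239,300)],[.15])[0]; o2=plane("scene",[(102,236)],[.15])[0]; o=(o+o2)/2
H={n:sil(n,o) for n in("scene","side")}
bad=[(round(x,3),round(y,3)) for x in np.arange(.32,.72,.01) for y in np.arange(-.40,-.25,.01) if all(cv2.pointPolygonTest(H[n],tuple(map(float,proj(n,[[x,y,.02]])[0])),False)>0 for n in H)]
print("hidden in both",bad)
p,a=tcp_for((.432,-.3245),-105); plan((*p,.013),a,10)
```

```text
[ 0.4532 -0.2109  0.0313] [ 0.5099 -0.2168  0.0249] [ 0.4978 -0.2397  0.0716] [ 0.4649 -0.1861 -0.0191]
mid tips [ 0.4816 -0.2136  0.0275]
dir -101.00304077350079 0.29835452049757355 exp theta -101.89999999999999 0.303
jar mid-cap? [ 0.3588 -0.3558  0.1389] [[ 0.368  -0.3578  0.15  ]] [[ 0.3583 -0.3579  0.15  ]]
hidden in both []
from [0.5385 0.0793 0.0219] 79.21 n 10
[-0.0133, -0.0008, 0.0009] [0, 0, 0.0054]
[-0.0133, -0.0007, 0.0009] [0, 0, 0.0054]
[-0.0133, -0.0007, 0.0009] [0, 0, 0.0054]
[-0.0133, -0.0006, 0.0009] [0, 0, 0.0054]
[-0.0133, -0.0005, 0.0009] [0, 0, 0.0054]
[-0.0134, -0.0005, 0.0009] [0, 0, 0.0054]
[-0.0134, -0.0004, 0.0009] [0, 0, 0.0054]
[-0.0134, -0.0003, 0.0009] [0, 0, 0.0054]
[-0.0134, -0.0002, 0.0009] [0, 0, 0.0054]
[-0.0134, -0.0002, 0.0009] [0, 0, 0.0054]
```

```bash
sed -i 's/theta+181.1/theta+180.6/' h.py
python3 - <<'E'
from h import *
s=get_state(); p,a=tcp_for((.432,-.3245),-104.5); print(p,a); plan((*p,.014),a,9,(s['eef_pos'],76.1))
E
```

```text
[ 0.50310792 -0.04954607] 76.1
from [0.5385 0.0793 0.0219] 76.1 n 9
[-0.0148, -0.0004, 0.0009] [0, 0, -0.0]
[-0.0148, -0.0004, 0.0009] [0, 0, -0.0]
[-0.0148, -0.0004, 0.0009] [0, 0, -0.0]
[-0.0148, -0.0004, 0.0009] [0, 0, -0.0]
[-0.0148, -0.0004, 0.0009] [0, 0, -0.0]
[-0.0148, -0.0004, 0.0009] [0, 0, -0.0]
[-0.0148, -0.0004, 0.0009] [0, 0, -0.0]
[-0.0148, -0.0004, 0.0009] [0, 0, -0.0]
[-0.0148, -0.0004, 0.0009] [0, 0, -0.0]
```

move_arm([
  [0.595,[0,-0.002,0.003],[0,0,0.03]],
  [0.595,[0,-0.001,0.003],[0,0,0.024]],
  [0.595,[-0.01,0,0.002],[0,0,0]],
  [0.595,[-0.017,0,0],[0,0,0]],
  [0.595,[-0.02,0,0],[0,0,0]],
  [0.595,[-0.02,0,0],[0,0,0]],
  [0.595,[-0.02,0,0],[0,0,0]],
  [0.595,[-0.02,0,0],[0,0,0]],
  [0.595,[-0.015,0,0],[0,0,0]],
  [0.595,[-0.011,0,0],[0,0,0]],
])

```text
time: 21.0
eef_pos: [0.5023, -0.051, 0.0129]
tcp_rot: [0.788, 0.616, -0.0, 0.0]
contact_force: [0.5, 0.0, -3.3]
opening: 0.598
finger_force: 15.1
```

move_arm([
  [0.595,[0,0,0],[0,0,0]],
  [0.595,[0,0,0],[0,0,0]],
  [0.595,[0,0,0],[0,0,0]],
  [0.56,[0,0,0],[0,0,0]],
  [0.52,[0,0,0],[0,0,0]],
  [0.48,[0,0,0],[0,0,0]],
  [0.44,[0,0,0],[0,0,0]],
  [0.4,[0,0,0],[0,0,0]],
  [0.3,[0,0,0],[0,0,0]],
  [0.3,[0,0,0],[0,0,0]],
], grip_force=40)

```text
time: 21.83
eef_pos: [0.5029, -0.0492, 0.0129]
tcp_rot: [0.787, 0.617, 0.0, 0.0]
contact_force: [0.2, 0.3, -1.2]
opening: 0.501
finger_force: 41.8
```

Run:
```python
from h import *
s=get_state(); print(s['eef_pos'],s['opening'],s['finger_force'])
for n in("scene","side"): _,im=shot(n,n+"4"); print([(tuple(c),int(a)) for c,a in green(im)[1:]])
```

```text
[ 0.50294388 -0.04915989  0.01286008] 0.5005732181092986 41.78740382194519
[((np.float64(149.5), np.float64(287.6)), 101), ((np.float64(152.8), np.float64(312.1)), 103), ((np.float64(157.9), np.float64(319.9)), 105), ((np.float64(192.1), np.float64(345.3)), 46), ((np.float64(194.9), np.float64(352.3)), 98)]
[((np.float64(167.0), np.float64(111.2)), 1012), ((np.float64(350.1), np.float64(312.8)), 76), ((np.float64(277.3), np.float64(321.7)), 101), ((np.float64(270.3), np.float64(324.1)), 62), ((np.float64(303.0), np.float64(323.7)), 55), ((np.float64(301.9), np.float64(334.0)), 49)]
```

Cap gripped (opening 0.50, 41.8 N). Lift slightly, withdraw, then swing to the dish.

move_arm([
  [0.3,[0,0,-0.005],[0,0,0]],
  [0.3,[0,0,-0.003],[0,0,0]],
  [0.3,[0.01,0,0],[0,0,0]],
  [0.3,[0.02,0,0],[0,0,0]],
  [0.3,[0.025,0,0],[0,0,0]],
  [0.3,[0.025,0,0],[0,0,0]],
  [0.3,[0.025,0,0],[0,0,0]],
  [0.3,[0.025,0,0],[0,0,0]],
  [0.3,[0.02,0,0],[0,0,0]],
  [0.3,[0.01,0,0],[0,0,0]],
])

```text
time: 22.77
eef_pos: [0.5417, 0.1088, 0.0211]
tcp_rot: [0.787, 0.617, 0.001, -0.0]
contact_force: [0.5, -0.4, -2.4]
opening: 0.502
finger_force: 41.7
```

Run:
```python
from h import *
s=get_state(); print(s['opening'],s['finger_force'])
for n in("scene","side"): _,im=shot(n,n+"5"); print([(c.tolist(),int(a)) for c,a in green(im)[1:]])
t=np.radians(60); u=np.array([np.cos(t),np.sin(t)])
p,a=tcp_for(np.array([.605,.328])+.046*u,60); print(p,a); s=get_state(); e=s['eef_pos']; plan((*p,.13),a,27,((e[0],e[1],.13),76.0))
```

```text
0.50150764738698 41.70584499835968
[([222.7, 256.0], 115), ([152.8, 312.1], 102), ([157.8, 319.9], 107), ([192.1, 345.3], 46), ([194.9, 352.3], 98)]
[([280.4, 266.1], 143), ([350.1, 312.8], 76), ([303.0, 323.7], 55), ([301.9, 334.0], 49)]
[0.486      0.12188595] 240.6
from [0.5415 0.1077 0.13  ] 76.0 n 27
[0.0, -0.0021, -0.0] [0, 0, -0.1064]
[0.0002, -0.0021, -0.0] [0, 0, -0.1064]
[0.0005, -0.0021, -0.0] [0, 0, -0.1064]
[0.0007, -0.002, -0.0] [0, 0, -0.1064]
[0.0009, -0.0019, -0.0] [0, 0, -0.1064]
[0.0011, -0.0018, -0.0] [0, 0, -0.1064]
[0.0013, -0.0017, -0.0] [0, 0, -0.1064]
[0.0014, -0.0016, -0.0] [0, 0, -0.1064]
[0.0016, -0.0014, -0.0] [0, 0, -0.1064]
[0.0017, -0.0012, -0.0] [0, 0, -0.1064]
[0.0019, -0.001, -0.0] [0, 0, -0.1064]
[0.002, -0.0008, -0.0] [0, 0, -0.1064]
[0.002, -0.0006, -0.0] [0, 0, -0.1064]
[0.0021, -0.0004, -0.0] [0, 0, -0.1064]
[0.0021, -0.0002, -0.0] [0, 0, -0.1064]
[0.0021, 0.0001, -0.0] [0, 0, -0.1064]
[0.0021, 0.0003, -0.0] [0, 0, -0.1064]
[0.0021, 0.0005, -0.0] [0, 0, -0.1064]
[0.002, 0.0007, -0.0] [0, 0, -0.1064]
[0.0019, 0.0009, -0.0] [0, 0, -0.1064]
[0.0018, 0.0011, -0.0] [0, 0, -0.1064]
[0.0017, 0.0013, -0.0] [0, 0, -0.1064]
[0.0015, 0.0015, -0.0] [0, 0, -0.1064]
[0.0013, 0.0016, -0.0] [0, 0, -0.1064]
[0.0012, 0.0018, -0.0] [0, 0, -0.1064]
[0.001, 0.0019, -0.0] [0, 0, -0.1064]
[0.0008, 0.002, -0.0] [0, 0, -0.1064]
```

move_arm([
  [0.3,[0,0,-0.02],[0,0,0]],
  [0.3,[0,0,-0.03],[0,0,-0.05]],
  [0.3,[0,0,-0.03],[0,0,-0.1]],
  [0.3,[0,0,-0.03],[0,0,-0.106]],
  [0.3,[0,0,0],[0,0,-0.106]],
  [0.3,[0,0,0],[0,0,-0.106]],
  [0.3,[0,0,0],[0,0,-0.106]],
  [0.3,[0,0,0],[0,0,-0.106]],
  [0.3,[0,0,0],[0,0,-0.106]],
  [0.3,[0,0,0],[0,0,-0.106]],
])

```text
time: 23.7
eef_pos: [0.5406, 0.1048, 0.1304]
tcp_rot: [0.443, 0.897, -0.001, -0.0]
contact_force: [0.2, 0.4, -2.0]
opening: 0.494
finger_force: 41.6
```

move_arm([
  [0.3,[0,0,0],[0,0,-0.106]],
  [0.3,[0,0,0],[0,0,-0.106]],
  [0.3,[0,0,0],[0,0,-0.106]],
  [0.3,[0,0,0],[0,0,-0.106]],
  [0.3,[0,0,0],[0,0,-0.106]],
  [0.3,[0,0,0],[0,0,-0.106]],
  [0.3,[0,0,0],[0,0,-0.106]],
  [0.3,[0,0,0],[0,0,-0.106]],
  [0.3,[0,0,0],[0,0,-0.106]],
  [0.3,[0,0,0],[0,0,-0.106]],
])

```text
time: 24.53
eef_pos: [0.5405, 0.1047, 0.1304]
tcp_rot: [-0.071, 0.997, -0.0, -0.001]
contact_force: [-0.2, -0.2, -2.8]
opening: 0.496
finger_force: 41.5
```

Run:
```python
from h import *
plan((.486,.1219,.13),240.6,9)
print(get_state()['qpos'],get_state()['opening'])
```

```text
from [0.5405 0.1047 0.1304] -171.82 n 9
[0.0057, 0.0027, 0.0] [0, 0, -0.1016]
[0.0054, 0.0033, 0.0] [0, 0, -0.1016]
[0.0051, 0.0038, 0.0] [0, 0, -0.1016]
[0.0046, 0.0043, 0.0] [0, 0, -0.1016]
[0.0042, 0.0048, 0.0] [0, 0, -0.1016]
[0.0037, 0.0052, 0.0] [0, 0, -0.1016]
[0.0031, 0.0055, 0.0] [0, 0, -0.1016]
[0.0025, 0.0058, 0.0] [0, 0, -0.1016]
[0.0019, 0.006, 0.0] [0, 0, -0.1016]
[ 7.49016499e-03  1.21966601e-01  1.96472629e+00 -9.51663450e-04
  1.05656161e+00 -1.70567845e+00] 0.49605703524174544
```

move_arm([
  [0.3,[0.0057,0.0027,0],[0,0,-0.1016]],
  [0.3,[0.0054,0.0033,0],[0,0,-0.1016]],
  [0.3,[0.0051,0.0038,0],[0,0,-0.1016]],
  [0.3,[0.0046,0.0043,0],[0,0,-0.1016]],
  [0.3,[0.0042,0.0048,0],[0,0,-0.1016]],
  [0.3,[0.0037,0.0052,0],[0,0,-0.1016]],
  [0.3,[0.0031,0.0055,0],[0,0,-0.1016]],
  [0.3,[0.0025,0.0058,0],[0,0,-0.1016]],
  [0.3,[0.0019,0.006,0],[0,0,-0.1016]],
  [0.3,[0,0,0],[0,0,0]],
])

```text
time: 25.37
eef_pos: [0.4854, 0.1224, 0.1302]
tcp_rot: [-0.503, 0.864, 0.0, -0.001]
contact_force: [0.6, -0.0, -2.7]
opening: 0.497
finger_force: 41.6
```

move_arm([
  [0.3,[0,0,0.005],[0,0,0]],
  [0.3,[0,0,0.008],[0,0,0]],
  [0.3,[0,0,0.008],[0,0,0]],
  [0.3,[0,0,0.006],[0,0,0]],
  [0.3,[0,0,0],[0,0,0]],
  [0.3,[0,0,0],[0,0,0]],
  [0.3,[0,0,0],[0,0,0]],
  [0.3,[0,0,0],[0,0,0]],
  [0.3,[0,0,0],[0,0,0]],
  [0.3,[0,0,0],[0,0,0]],
])

```text
time: 26.2
eef_pos: [0.4873, 0.1234, 0.1043]
tcp_rot: [-0.503, 0.865, -0.0, 0.0]
contact_force: [0.3, -0.1, -2.6]
opening: 0.495
finger_force: 41.6
```

Run:
```python
from h import *
np.set_printoptions(precision=4,suppress=True)
s=get_state(); x=R.from_quat(s['tcp_rot']).as_matrix()[:,0]; print(s['eef_pos'],np.degrees(np.arctan2(x[1],x[0])),s['opening'])
out=[];P=[.6,.32,.09]; D=[[.605+.078*np.cos(t),.328+.078*np.sin(t),.071] for t in np.linspace(0,6.28,13)[:-1]]
for n in("scene","side"):
    _,im=shot(n,n+"6"); g=green(im); print([(c.tolist(),int(a)) for c,a in g])
    for q in proj(n,D): cv2.circle(im,tuple(int(round(v)) for v in q),0,(0,0,255),-1)
    xx,y=proj(n,[P])[0].astype(int); out.append(cv2.resize(im[y-60:y+60,xx-80:xx+80],(400,300),interpolation=cv2.INTER_NEAREST))
cv2.imwrite("pics/chk5.png",np.hstack(out))
```

```text
[0.4873 0.1234 0.1043] -119.65406883411069 0.49517121403659153
[([400.6, 109.8], 2266), ([424.6, 156.3], 79), ([152.7, 312.1], 103), ([157.9, 319.9], 106), ([209.7, 366.5], 61), ([214.9, 375.2], 214)]
[([180.6, 110.1], 2185), ([299.7, 125.3], 54), ([372.7, 309.0], 54), ([375.3, 318.0], 45), ([303.0, 323.7], 55), ([302.0, 334.0], 50)]
```

View pics/chk5.png

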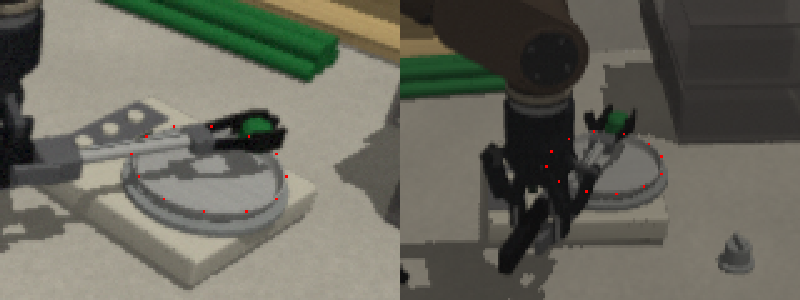

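Cap held over the dish, and the third cap has been knocked to scene (212,371), side (374,313). The dish rim looks lower than my markers, spanning scene crop x 122–288 and side crop right (667,163), bottom (612,200), so I'll work out both in the same frame.

Run:
```python
from h import *
from scipy.optimize import least_squares
np.set_printoptions(precision=4,suppress=True)
print("cap held",tri((424.6,156.3),(299.7,125.3))); print("capC",tri((213.2,372.5),(374,313))); print("capB",tri((155.4,316),(302.4,328.8)))
# dish outer rim, r 78 at z .071: use edge extents from images w/o arm (scene1/side1): segment rim by canny is fussy -> extents read off chk2 (crop 160x120 -> 400x300)
o={n:proj(n,[[.6045,.329,.055]])[0].astype(int)-[80,60] for n in("scene","side")}
ext={"scene":((120,284),(100,195)),"side":((540-400,663-400),(114,182))} # x range, y range in crop
def f(c):
    t=np.linspace(0,6.28,90); P=np.c_[c[0]+.078*np.cos(t),c[1]+.078*np.sin(t),0*t+.071]; r=[]
    for n,(xr,yr) in ext.items():
        q=(proj(n,P)-o[n])*2.5; r+=[q[:,0].min()-xr[0],q[:,0].max()-xr[1],q[:,1].min()-yr[0],q[:,1].max()-yr[1]]
    return r
s=least_squares(f,(.605,.325)); print("dish",s.x,np.round(s.fun,1))
```

```text
cap held [0.6258 0.3694 0.1074]
capC [ 0.6619 -0.3348  0.0117]
capB [ 0.4917 -0.3505  0.0125]
dish [0.6063 0.318 ] [ 2.8 -5.1  2.  -3.8  5.1 -0.6  2.7 -3.3]
```

move_arm([
  [0.3,[0.004,0,0.006],[0,0,0]],
  [0.3,[0.005,0,0.008],[0,0,0]],
  [0.3,[0,0,0.008],[0,0,0]],
  [0.3,[0,0,0.005],[0,0,0]],
  [0.3,[0,0,0],[0,0,0]],
  [0.3,[0,0,0],[0,0,0]],
  [0.53,[0,0,0],[0,0,0]],
  [0.56,[0,0,0],[0,0,0]],
  [0.58,[0,0,0],[0,0,0]],
  [0.595,[0,0,0],[0,0,0]],
])

```text
time: 27.13
eef_pos: [0.4829, 0.1156, 0.0773]
tcp_rot: [-0.503, 0.865, -0.0, 0.0]
contact_force: [0.4, -0.2, -2.4]
opening: 0.59
finger_force: 15.0
```

move_arm([
  [0.595,[0,0,0],[0,0,0]],
  [0.595,[0,0,0],[0,0,0]],
  [0.595,[0,0,-0.01],[0,0,0]],
  [0.595,[0,0,-0.015],[0,0,0]],
  [0.595,[0,0,-0.02],[0,0,0]],
  [0.595,[0,0,-0.015],[0,0,0]],
  [0.595,[0,0,0],[0,0,0]],
  [0.595,[0,0,0],[0,0,0]],
  [0.595,[0,0,0],[0,0,0]],
  [0.595,[0,0,0],[0,0,0]],
], grip_force=20)

```text
time: 27.97
eef_pos: [0.4815, 0.1154, 0.1355]
tcp_rot: [-0.503, 0.865, 0.001, -0.001]
contact_force: [-1.0, 0.0, -2.6]
opening: 0.597
finger_force: 15.1
```

Run:
```python
from h import *
np.set_printoptions(precision=4,suppress=True)
s=get_state(); print(s['eef_pos'],s['opening'],s['finger_force'])
for n in("scene","side"):
    _,im=shot(n,n+"7"); g=green(im); print([(c.tolist(),int(a)) for c,a in g])
```

```text
[0.4815 0.1154 0.1355] 0.5966412453236072 15.086710453033447
[([397.3, 108.4], 2407), ([418.4, 170.3], 138), ([152.8, 312.0], 106), ([157.8, 319.9], 105), ([209.4, 366.7], 62), ([214.9, 375.2], 215)]
[([182.5, 109.8], 2250), ([298.9, 135.7], 78), ([372.7, 309.0], 54), ([375.2, 318.1], 44), ([303.0, 323.8], 54), ([301.9, 334.0], 49)]
```

move_arm([
  [0.595,[0,0,0],[0,0,0.05]],
  [0.595,[0,0,0],[0,0,0.107]],
  [0.595,[0,0,0],[0,0,0.107]],
  [0.595,[0,0,0],[0,0,0.107]],
  [0.595,[0,0,0],[0,0,0.107]],
  [0.595,[0,0,0],[0,0,0.107]],
  [0.595,[0,0,0],[0,0,0.107]],
  [0.595,[0,0,0],[0,0,0.107]],
  [0.595,[0,0,0],[0,0,0.107]],
  [0.595,[0,0,0],[0,0,0.107]],
])

```text
time: 28.9
eef_pos: [0.4819, 0.1155, 0.1358]
tcp_rot: [-0.017, 1.0, 0.0, -0.001]
contact_force: [-0.6, -0.3, -1.6]
opening: 0.598
finger_force: 15.2
```

move_arm([
  [0.595,[0,0,0],[0,0,0.107]],
  [0.595,[0,0,0],[0,0,0.107]],
  [0.595,[0,0,0],[0,0,0.107]],
  [0.595,[0,0,0],[0,0,0.107]],
  [0.595,[0,0,0],[0,0,0.107]],
  [0.595,[0,0,0],[0,0,0.107]],
  [0.595,[0,0,0],[0,0,0.107]],
  [0.595,[0,0,0],[0,0,0.107]],
  [0.595,[0,0,0],[0,0,0.107]],
  [0.595,[0,0,0],[0,0,0.107]],
])

```text
time: 29.73
eef_pos: [0.4819, 0.1155, 0.1359]
tcp_rot: [0.495, 0.869, -0.0, -0.001]
contact_force: [-0.6, 0.5, -1.3]
opening: 0.595
finger_force: 15.2
```

Run:
```python
from h import *
np.set_printoptions(precision=4,suppress=True)
print("cap1",tri((418.4,170.3),(298.9,135.7)))
p,a=tcp_for((.492,-.3503),-90); print(p,a); plan((p[0],p[1]+.14,.0345),a,7)
```

```text
cap1 [0.6233 0.3604 0.0698]
[ 0.492  -0.0663] 90.6
from [0.4819 0.1155 0.1359] 120.69 n 7
[-0.0059, -0.0018, 0.0145] [0, 0, 0.075]
[-0.006, -0.0014, 0.0145] [0, 0, 0.075]
[-0.0061, -0.0009, 0.0145] [0, 0, 0.075]
[-0.0061, -0.0005, 0.0145] [0, 0, 0.075]
[-0.0061, 0.0, 0.0145] [0, 0, 0.075]
[-0.0061, 0.0005, 0.0145] [0, 0, 0.075]
[-0.0061, 0.0009, 0.0145] [0, 0, 0.075]
```

move_arm([
  [0.595,[-0.006,-0.0018,0.0145],[0,0,0.075]],
  [0.595,[-0.006,-0.0014,0.0145],[0,0,0.075]],
  [0.595,[-0.006,-0.001,0.0145],[0,0,0.075]],
  [0.595,[-0.006,-0.0005,0.0145],[0,0,0.075]],
  [0.595,[-0.006,0,0.0145],[0,0,0.075]],
  [0.595,[-0.006,0.0005,0.0145],[0,0,0.075]],
  [0.595,[-0.006,0.001,0.0145],[0,0,0.075]],
  [0.595,[0,0,0.01],[0,0,0]],
  [0.595,[0,0,0.01],[0,0,0]],
  [0.595,[0,0,0],[0,0,0]],
])

```text
time: 30.57
eef_pos: [0.4907, 0.0744, 0.0129]
tcp_rot: [0.701, 0.713, -0.002, -0.002]
contact_force: [-0.4, 0.1, -2.2]
opening: 0.597
finger_force: 15.1
```

Run:
```python
from h import *
p,a=tcp_for((.492,-.3503),-90); plan((p[0],p[1],.0135),a,8)
for n in("scene","side"):
    _,im=shot(n,n+"8"); print([(c.tolist(),int(a)) for c,a in green(im)[1:]])
```

```text
from [0.4907 0.0744 0.0129] 90.99 n 8
[-0.0176, -0.0001, -0.0001] [0, 0, 0.0009]
[-0.0176, -0.0001, -0.0001] [0, 0, 0.0009]
[-0.0176, -0.0001, -0.0001] [0, 0, 0.0009]
[-0.0176, -0.0001, -0.0001] [0, 0, 0.0009]
[-0.0176, -0.0001, -0.0001] [0, 0, 0.0009]
[-0.0176, -0.0001, -0.0001] [0, 0, 0.0009]
[-0.0176, -0.0001, -0.0001] [0, 0, 0.0009]
[-0.0176, -0.0, -0.0001] [0, 0, 0.0009]
[([418.5, 170.3], 138), ([152.7, 312.1], 103), ([157.9, 319.9], 103), ([209.3, 366.8], 63), ([214.9, 375.2], 213)]
[([299.0, 135.6], 79), ([372.7, 309.0], 54), ([375.4, 318.0], 44), ([303.0, 323.8], 54), ([301.9, 334.0], 49)]
```

move_arm([
  [0.595,[-0.01,0,0],[0,0,0.004]],
  [0.595,[-0.016,0,-0.001],[0,0,0.003]],
  [0.595,[-0.02,0,0],[0,0,0]],
  [0.595,[-0.02,0,0],[0,0,0]],
  [0.595,[-0.02,0,0],[0,0,0]],
  [0.595,[-0.02,0,0],[0,0,0]],
  [0.595,[-0.015,0,0],[0,0,0]],
  [0.595,[-0.012,0,0],[0,0,0]],
  [0.595,[-0.008,0,0],[0,0,0]],
  [0.595,[0,0,0],[0,0,0]],
])

```text
time: 31.5
eef_pos: [0.4948, -0.0685, 0.0171]
tcp_rot: [0.704, 0.71, 0.0, 0.001]
contact_force: [0.1, 0.2, -2.5]
opening: 0.599
finger_force: 15.1
```

move_arm([
  [0.595,[0,0,0],[0,0,0]],
  [0.595,[0,0,0],[0,0,0]],
  [0.56,[0,0,0],[0,0,0]],
  [0.52,[0,0,0],[0,0,0]],
  [0.48,[0,0,0],[0,0,0]],
  [0.44,[0,0,0],[0,0,0]],
  [0.4,[0,0,0],[0,0,0]],
  [0.3,[0,0,0],[0,0,0]],
  [0.3,[0,0,0],[0,0,0]],
  [0.3,[0,0,0],[0,0,0]],
], grip_force=40)

```text
time: 32.33
eef_pos: [0.4941, -0.0669, 0.0164]
tcp_rot: [0.704, 0.71, 0.0, 0.0]
contact_force: [0.2, 0.3, -1.8]
opening: 0.498
finger_force: 41.8
```

Second cap gripped (0.498, 41.8 N). Withdraw and swing.

move_arm([
  [0.3,[0,0,-0.005],[0,0,0]],
  [0.3,[0,0,-0.002],[0,0,0]],
  [0.3,[0.01,0,0],[0,0,0]],
  [0.3,[0.02,0,0],[0,0,0]],
  [0.3,[0.025,0,0],[0,0,0]],
  [0.3,[0.03,0,0],[0,0,0]],
  [0.3,[0.03,0,0],[0,0,0]],
  [0.3,[0.03,0,0],[0,0,0]],
  [0.3,[0.025,0,0],[0,0,0]],
  [0.3,[0.01,0,0],[0,0,0]],
])

```text
time: 33.17
eef_pos: [0.4918, 0.1163, 0.0234]
tcp_rot: [0.703, 0.711, 0.0, -0.0]
contact_force: [-1.3, 0.3, -2.8]
opening: 0.5
finger_force: 41.6
```

Run:
```python
from h import *
s=get_state(); print(s['opening'],s['finger_force'],s['eef_pos'])
for n in("scene","side"): _,im=shot(n,n+"9"); print([(c.tolist(),int(a)) for c,a in green(im)[1:]])
```

```text
0.4999008590308733 41.645482778549194 [0.49178567 0.11632928 0.02339148]
[([418.5, 170.3], 138), ([227.7, 262.8], 129), ([209.6, 366.6], 60), ([214.8, 375.2], 213)]
[([299.0, 135.6], 79), ([289.4, 265.8], 138), ([372.7, 309.0], 54), ([375.2, 318.1], 44)]
```

move_arm([
  [0.3,[0,0,-0.02],[0,0,0]],
  [0.3,[0,0,-0.03],[0,0,-0.05]],
  [0.3,[0,0,-0.03],[0,0,-0.1]],
  [0.3,[0,0,-0.03],[0,0,-0.106]],
  [0.3,[0,0,0],[0,0,-0.106]],
  [0.3,[0,0,0],[0,0,-0.106]],
  [0.3,[0,0,0],[0,0,-0.106]],
  [0.3,[0,0,0],[0,0,-0.106]],
  [0.3,[0,0,0],[0,0,-0.106]],
  [0.3,[0,0,0],[0,0,-0.106]],
])

```text
time: 34.1
eef_pos: [0.4922, 0.1118, 0.1331]
tcp_rot: [0.327, 0.945, -0.0, -0.0]
contact_force: [0.2, 0.0, -1.7]
opening: 0.498
finger_force: 41.6
```

move_arm([
  [0.3,[0,0,0],[0,0,-0.106]],
  [0.3,[0,0,0],[0,0,-0.106]],
  [0.3,[0,0,0],[0,0,-0.106]],
  [0.3,[0,0,0],[0,0,-0.106]],
  [0.3,[0,0,0],[0,0,-0.106]],
  [0.3,[0,0,0],[0,0,-0.106]],
  [0.3,[0,0,0],[0,0,-0.106]],
  [0.3,[0,0,0],[0,0,-0.106]],
  [0.3,[0,0,0],[0,0,-0.106]],
  [0.3,[0,0,0],[0,0,-0.106]],
])

```text
time: 34.93
eef_pos: [0.4922, 0.1117, 0.133]
tcp_rot: [-0.196, 0.981, -0.0, -0.001]
contact_force: [-0.2, 0.5, -2.4]
opening: 0.5
finger_force: 41.5
```

Run:
```python
from h import *
t=np.radians(60); u=np.array([np.cos(t),np.sin(t)]); dish=np.array([.606,.320])
p,a=tcp_for(dish+.0*u,60); print(p,a); plan((*p,.13),a,8)
print(get_state()['opening'])
```

```text
[0.464      0.07404879] 240.6
from [0.4922 0.1117 0.133 ] -157.41 n 8
[0.0051, -0.003, 0.0004] [0, 0, -0.0829]
[0.0053, -0.0026, 0.0004] [0, 0, -0.0829]
[0.0055, -0.0021, 0.0004] [0, 0, -0.0829]
[0.0056, -0.0017, 0.0004] [0, 0, -0.0829]
[0.0058, -0.0012, 0.0004] [0, 0, -0.0829]
[0.0058, -0.0007, 0.0004] [0, 0, -0.0829]
[0.0059, -0.0002, 0.0004] [0, 0, -0.0829]
[0.0059, 0.0003, 0.0004] [0, 0, -0.0829]
0.4997256680304607
```

move_arm([
  [0.3,[0.0051,-0.003,0],[0,0,-0.083]],
  [0.3,[0.0053,-0.0026,0],[0,0,-0.083]],
  [0.3,[0.0055,-0.002,0],[0,0,-0.083]],
  [0.3,[0.0056,-0.0017,0],[0,0,-0.083]],
  [0.3,[0.0058,-0.0012,0],[0,0,-0.083]],
  [0.3,[0.0058,-0.0007,0],[0,0,-0.083]],
  [0.3,[0.0059,0,0],[0,0,-0.083]],
  [0.3,[0.0059,0,0],[0,0,-0.083]],
  [0.3,[0,0,0],[0,0,0]],
  [0.3,[0,0,0],[0,0,0]],
])

```text
time: 35.77
eef_pos: [0.464, 0.0745, 0.1332]
tcp_rot: [-0.501, 0.865, -0.0, -0.0]
contact_force: [0.6, -0.3, -2.7]
opening: 0.498
finger_force: 41.7
```

move_arm([
  [0.3,[0,0,0.007],[0,0,0]],
  [0.3,[0,0,0.01],[0,0,0]],
  [0.3,[0,0,0.008],[0,0,0]],
  [0.3,[0,0,0.003],[0,0,0]],
  [0.3,[0,0,0],[0,0,0]],
  [0.3,[0,0,0],[0,0,0]],
  [0.3,[0,0,0],[0,0,0]],
  [0.3,[0,0,0],[0,0,0]],
  [0.3,[0,0,0],[0,0,0]],
  [0.3,[0,0,0],[0,0,0]],
])

```text
time: 36.6
eef_pos: [0.4644, 0.0755, 0.1057]
tcp_rot: [-0.503, 0.864, -0.0, 0.0]
contact_force: [0.4, -0.2, -2.6]
opening: 0.503
finger_force: 41.6
```

Run:
```python
from h import *
np.set_printoptions(precision=4,suppress=True)
s=get_state(); print(s['eef_pos'],s['opening'])
for n in("scene","side"): _,im=shot(n,n+"10"); print([(c.tolist(),int(a)) for c,a in green(im)[1:]])
plan((.464,.074,.105),240.6,1)
```

```text
[0.4644 0.0755 0.1057] 0.5034754393297115
[([406.0, 160.3], 64), ([418.9, 170.7], 124), ([209.5, 366.6], 61), ([214.9, 375.2], 214)]
[([295.7, 133.3], 54), ([372.7, 309.0], 54), ([375.2, 318.1], 44)]
from [0.4643 0.0755 0.1056] -119.6 n 1
[0.0015, -0.0005, 0.0006] [0, 0, -0.0034]
```

move_arm([
  [0.3,[0.001,0,0.006],[0,0,0]],
  [0.3,[0.001,0,0.008],[0,0,0]],
  [0.3,[0,0,0.008],[0,0,0]],
  [0.3,[0,0,0.006],[0,0,0]],
  [0.3,[0,0,0],[0,0,0]],
  [0.3,[0,0,0],[0,0,0]],
  [0.53,[0,0,0],[0,0,0]],
  [0.56,[0,0,0],[0,0,0]],
  [0.58,[0,0,0],[0,0,0]],
  [0.595,[0,0,0],[0,0,0]],
])

```text
time: 37.53
eef_pos: [0.4635, 0.0738, 0.0777]
tcp_rot: [-0.503, 0.864, -0.0, 0.0]
contact_force: [0.7, -0.2, -1.9]
opening: 0.597
finger_force: 15.0
```

move_arm([
  [0.595,[0,0,0],[0,0,0]],
  [0.595,[0,0,0],[0,0,0]],
  [0.595,[0,0,-0.01],[0,0,0]],
  [0.595,[0,0,-0.015],[0,0,0]],
  [0.595,[0,0,-0.02],[0,0,0]],
  [0.595,[0,0,-0.015],[0,0,0]],
  [0.595,[0,0,0],[0,0,0]],
  [0.595,[0,0,0],[0,0,0]],
  [0.595,[0,0,0],[0,0,0]],
  [0.595,[0,0,0],[0,0,0]],
], grip_force=20)

```text
time: 38.37
eef_pos: [0.4621, 0.0738, 0.136]
tcp_rot: [-0.503, 0.864, 0.001, -0.001]
contact_force: [0.1, 0.3, -1.8]
opening: 0.597
finger_force: 15.1
```

Run:
```python
from h import *
np.set_printoptions(precision=4,suppress=True)
s=get_state(); print(s['eef_pos'],s['opening'],s['finger_force'])
for n in("scene","side"): _,im=shot(n,n+"11"); print([(c.tolist(),int(a)) for c,a in green(im)[1:]])
print(plane("scene",[(213.2,372.5)],[.014]),plane("side",[(374,313)],[.014]))
```

```text
[0.4621 0.0738 0.136 ] 0.5972953964338432 15.074512660503387
[([418.5, 170.3], 138), ([403.0, 174.2], 137), ([209.3, 366.7], 63), ([214.8, 375.2], 213)]
[([297.4, 140.0], 136), ([372.7, 309.0], 54), ([375.3, 318.0], 45)]
[[ 0.6635 -0.3359  0.014 ]] [[ 0.6607 -0.3354  0.014 ]]
```

move_arm([
  [0.595,[0,0,0],[0,0,0.05]],
  [0.595,[0,0,0],[0,0,0.107]],
  [0.595,[0,0,0],[0,0,0.107]],
  [0.595,[0,0,0],[0,0,0.107]],
  [0.595,[0,0,0],[0,0,0.107]],
  [0.595,[0,0,0],[0,0,0.107]],
  [0.595,[0,0,0],[0,0,0.107]],
  [0.595,[0,0,0],[0,0,0.107]],
  [0.595,[0,0,0],[0,0,0.107]],
  [0.595,[0,0,0],[0,0,0.107]],
])

```text
time: 39.3
eef_pos: [0.4626, 0.0738, 0.1364]
tcp_rot: [-0.018, 1.0, 0.0, -0.001]
contact_force: [-0.8, -0.9, -2.0]
opening: 0.596
finger_force: 15.1
```

move_arm([
  [0.595,[0,0,0],[0,0,0.107]],
  [0.595,[0,0,0],[0,0,0.107]],
  [0.595,[0,0,0],[0,0,0.107]],
  [0.595,[0,0,0],[0,0,0.107]],
  [0.595,[0,0,0],[0,0,0.107]],
  [0.595,[0,0,0],[0,0,0.107]],
  [0.595,[0,0,0],[0,0,0.107]],
  [0.595,[0,0,0],[0,0,0.107]],
  [0.595,[0,0,0],[0,0,0.107]],
  [0.595,[0,0,0],[0,0,0.05]],
])

```text
time: 40.13
eef_pos: [0.4626, 0.0738, 0.1364]
tcp_rot: [0.469, 0.883, -0.0, -0.001]
contact_force: [0.3, 0.3, -1.3]
opening: 0.593
finger_force: 15.0
```

Run:
```python
from h import *
p,a=tcp_for((.662,-.3355),-70); t=np.radians(-70); q=p-.13*np.array([np.cos(t),np.sin(t)]); print(p,q); plan((*q,.04),a,6)
```

```text
[ 0.56486628 -0.0686273 ] [0.52040366 0.05353275]
from [0.4626 0.0738 0.1364] 124.05 n 6
[-0.0082, 0.0061, 0.0161] [0, 0, 0.0391]
[-0.008, 0.0064, 0.0161] [0, 0, 0.0391]
[-0.0077, 0.0067, 0.0161] [0, 0, 0.0391]
[-0.0074, 0.007, 0.0161] [0, 0, 0.0391]
[-0.0072, 0.0073, 0.0161] [0, 0, 0.0391]
[-0.0069, 0.0076, 0.0161] [0, 0, 0.0391]
```

move_arm([
  [0.595,[-0.008,0.006,0.016],[0,0,0.039]],
  [0.595,[-0.008,0.0064,0.016],[0,0,0.039]],
  [0.595,[-0.0077,0.0067,0.016],[0,0,0.039]],
  [0.595,[-0.0074,0.007,0.016],[0,0,0.039]],
  [0.595,[-0.007,0.0073,0.016],[0,0,0.039]],
  [0.595,[-0.007,0.0076,0.016],[0,0,0.039]],
  [0.595,[0,0,0.014],[0,0,0]],
  [0.595,[0,0,0.009],[0,0,0]],
  [0.595,[0,0,0],[0,0,0]],
  [0.595,[0,0,0],[0,0,0]],
])

```text
time: 40.97
eef_pos: [0.52, 0.054, 0.0175]
tcp_rot: [0.567, 0.824, -0.001, -0.001]
contact_force: [0.9, -0.4, -2.4]
opening: 0.591
finger_force: 15.1
```

Run:
```python
from h import *
p,a=tcp_for((.662,-.3355),-70); plan((*p,.014),a,8)
for n in("scene","side"):
    _,im=shot(n,n+"12"); print([(c.tolist(),int(a)) for c,a in green(im)[1:]])
```

```text
from [0.52   0.054  0.0175] 110.92 n 8
[-0.0163, -0.0002, 0.0004] [0, 0, 0.0007]
[-0.0163, -0.0002, 0.0004] [0, 0, 0.0007]
[-0.0163, -0.0002, 0.0004] [0, 0, 0.0007]
[-0.0163, -0.0002, 0.0004] [0, 0, 0.0007]
[-0.0163, -0.0002, 0.0004] [0, 0, 0.0007]
[-0.0163, -0.0002, 0.0004] [0, 0, 0.0007]
[-0.0163, -0.0002, 0.0004] [0, 0, 0.0007]
[-0.0163, -0.0002, 0.0004] [0, 0, 0.0007]
[([418.5, 170.3], 138), ([402.9, 174.0], 136), ([209.6, 366.6], 62), ([214.9, 375.2], 214)]
[([372.7, 309.0], 54), ([375.3, 318.0], 45)]
```

move_arm([
  [0.595,[-0.008,-0.001,0.001],[0,0,0.003]],
  [0.595,[-0.014,-0.001,0.001],[0,0,0.003]],
  [0.595,[-0.018,0,0.001],[0,0,0]],
  [0.595,[-0.018,0,0],[0,0,0]],
  [0.595,[-0.018,0,0],[0,0,0]],
  [0.595,[-0.018,0,0],[0,0,0]],
  [0.595,[-0.016,0,0],[0,0,0]],
  [0.595,[-0.012,0,0],[0,0,0]],
  [0.595,[-0.009,0,0],[0,0,0]],
  [0.595,[0,0,0],[0,0,0]],
])

```text
time: 41.9
eef_pos: [0.5662, -0.0715, 0.0158]
tcp_rot: [0.57, 0.821, 0.0, 0.001]
contact_force: [0.4, 0.4, -1.0]
opening: 0.597
finger_force: 15.1
```

move_arm([
  [0.595,[0,0,0],[0,0,0]],
  [0.595,[0,0,0],[0,0,0]],
  [0.56,[0,0,0],[0,0,0]],
  [0.52,[0,0,0],[0,0,0]],
  [0.48,[0,0,0],[0,0,0]],
  [0.44,[0,0,0],[0,0,0]],
  [0.4,[0,0,0],[0,0,0]],
  [0.3,[0,0,0],[0,0,0]],
  [0.3,[0,0,0],[0,0,0]],
  [0.3,[0,0,0],[0,0,0]],
], grip_force=40)

```text
time: 42.73
eef_pos: [0.5652, -0.0695, 0.0153]
tcp_rot: [0.569, 0.822, 0.0, 0.0]
contact_force: [-0.1, -0.4, -2.4]
opening: 0.499
finger_force: 42.1
```

move_arm([
  [0.3,[0,0,-0.005],[0,0,0]],
  [0.3,[0,0,-0.002],[0,0,0]],
  [0.3,[0.01,0,0],[0,0,0]],
  [0.3,[0.02,0,0],[0,0,0]],
  [0.3,[0.022,0,0],[0,0,0]],
  [0.3,[0.022,0,0],[0,0,0]],
  [0.3,[0.022,0,0],[0,0,0]],
  [0.3,[0.022,0,0],[0,0,0]],
  [0.3,[0.02,0,0],[0,0,0]],
  [0.3,[0.01,0,0],[0,0,0]],
])

```text
time: 43.57
eef_pos: [0.5115, 0.0714, 0.0221]
tcp_rot: [0.569, 0.822, -0.0, -0.001]
contact_force: [0.2, 0.0, -2.5]
opening: 0.502
finger_force: 42.0
```

Run:
```python
from h import *
np.set_printoptions(precision=4,suppress=True)
s=get_state(); print(s['opening'],s['finger_force'],s['eef_pos'])
for n in("scene","side"): _,im=shot(n,n+"13"); print([(c.tolist(),int(a)) for c,a in green(im)[1:]])
print(plane("scene",[(418.5,170.3),(402.9,174)],[.072]*2))
```

```text
0.5021363885415381 42.04034149646759 [0.5115 0.0714 0.0221]
[([418.5, 170.3], 138), ([402.9, 174.0], 136), ([253.8, 303.8], 214)]
[([300.6, 137.9], 51), ([336.7, 264.8], 69)]
[[0.6255 0.3559 0.072 ]
 [0.6061 0.3134 0.072 ]]
```

move_arm([
  [0.3,[0,0,-0.02],[0,0,0]],
  [0.3,[0,0,-0.03],[0,0,-0.05]],
  [0.3,[0,0,-0.03],[0,0,-0.1]],
  [0.3,[0,0,-0.03],[0,0,-0.106]],
  [0.3,[0,0,0],[0,0,-0.106]],
  [0.3,[0,0,0],[0,0,-0.106]],
  [0.3,[0,0,0],[0,0,-0.106]],
  [0.3,[0,0,0],[0,0,-0.106]],
  [0.3,[0,0,0],[0,0,-0.106]],
  [0.3,[0,0,0],[0,0,-0.106]],
])

```text
time: 44.5
eef_pos: [0.5136, 0.068, 0.1325]
tcp_rot: [0.157, 0.988, -0.0, 0.0]
contact_force: [0.6, 0.2, -3.3]
opening: 0.502
finger_force: 42.0
```

Run:
```python
from h import *
t=np.radians(60); u=np.array([np.cos(t),np.sin(t)]); dish=np.array([.606,.320])
p,a=tcp_for(dish-.042*u,60); print(p,a); plan((*p,.133),a,15)
```

```text
[0.443      0.03767572] 240.6
from [0.5136 0.068  0.1325] 161.92 n 15
[0.0038, -0.0034, -0.0] [0, 0, -0.0915]
[0.0041, -0.003, -0.0] [0, 0, -0.0915]
[0.0044, -0.0026, -0.0] [0, 0, -0.0915]
[0.0046, -0.0022, -0.0] [0, 0, -0.0915]
[0.0048, -0.0018, -0.0] [0, 0, -0.0915]
[0.0049, -0.0013, -0.0] [0, 0, -0.0915]
[0.005, -0.0009, -0.0] [0, 0, -0.0915]
[0.0051, -0.0004, -0.0] [0, 0, -0.0915]
[0.0051, 0.0001, -0.0] [0, 0, -0.0915]
[0.0051, 0.0005, -0.0] [0, 0, -0.0915]
[0.005, 0.001, -0.0] [0, 0, -0.0915]
[0.0049, 0.0014, -0.0] [0, 0, -0.0915]
[0.0048, 0.0019, -0.0] [0, 0, -0.0915]
[0.0046, 0.0023, -0.0] [0, 0, -0.0915]
[0.0043, 0.0027, -0.0] [0, 0, -0.0915]
```

move_arm([
  [0.3,[0.0039,-0.0034,0],[0,0,-0.0915]],
  [0.3,[0.0042,-0.003,0],[0,0,-0.0915]],
  [0.3,[0.0045,-0.0026,0],[0,0,-0.0915]],
  [0.3,[0.0047,-0.0022,0],[0,0,-0.0915]],
  [0.3,[0.0049,-0.0018,0],[0,0,-0.0915]],
  [0.3,[0.005,-0.0013,0],[0,0,-0.0915]],
  [0.3,[0.0051,-0.0009,0],[0,0,-0.0915]],
  [0.3,[0.0052,-0.0004,0],[0,0,-0.0915]],
  [0.3,[0.0052,0,0],[0,0,-0.0915]],
  [0.3,[0.0052,0.0005,0],[0,0,-0.0915]],
])

```text
time: 45.33
eef_pos: [0.4655, 0.0477, 0.1325]
tcp_rot: [-0.295, 0.955, -0.001, 0.0]
contact_force: [0.4, 0.9, -2.2]
opening: 0.5
finger_force: 41.8
```

move_arm([
  [0.3,[0.0052,0.001,0],[0,0,-0.0915]],
  [0.3,[0.0052,0.0014,0],[0,0,-0.0915]],
  [0.3,[0.005,0.0019,0],[0,0,-0.0915]],
  [0.3,[0.0048,0.0023,0],[0,0,-0.0915]],
  [0.3,[0.0045,0.0027,0],[0,0,-0.0915]],
  [0.3,[0,0,0],[0,0,0]],
  [0.3,[0,0,0.01],[0,0,0]],
  [0.3,[0,0,0.01],[0,0,0]],
  [0.3,[0,0,0.005],[0,0,0]],
  [0.3,[0,0,0],[0,0,0]],
])

```text
time: 46.17
eef_pos: [0.4395, 0.0383, 0.105]
tcp_rot: [-0.502, 0.865, 0.001, -0.002]
contact_force: [-0.3, -0.1, -2.8]
opening: 0.503
finger_force: 42.0
```

Run:
```python
from h import *
np.set_printoptions(precision=4,suppress=True)
for n in("scene","side"): _,im=shot(n,n+"14"); print([(c.tolist(),int(a)) for c,a in green(im)[1:]])
s=get_state(); print(s['opening'],s['qpos'],s['dq'])
plan((.4415,.035,.078),240.6,1)
```

```text
[([388.9, 162.7], 73), ([418.5, 170.3], 138), ([403.2, 174.2], 130)]
[([295.4, 138.6], 146)]
0.5001148834958008 [-0.1435 -0.091   2.2304 -0.0001  1.0038 -2.7666] [ 0.0022 -0.0154 -0.0149  0.0001  0.0006 -0.0032]
from [0.4406 0.0383 0.1065] -119.7 n 1
[0.0024, -0.0024, 0.0285] [0, 0, -0.0053]
```

move_arm([
  [0.3,[0.001,-0.001,0.006],[0,0,0]],
  [0.3,[0.001,-0.001,0.008],[0,0,0]],
  [0.3,[0,0,0.008],[0,0,0]],
  [0.3,[0,0,0.006],[0,0,0]],
  [0.3,[0,0,0],[0,0,0]],
  [0.3,[0,0,0],[0,0,0]],
  [0.53,[0,0,0],[0,0,0]],
  [0.56,[0,0,0],[0,0,0]],
  [0.58,[0,0,0],[0,0,0]],
  [0.595,[0,0,0],[0,0,0]],
])

```text
time: 47.1
eef_pos: [0.442, 0.0354, 0.0797]
tcp_rot: [-0.502, 0.865, -0.0, 0.0]
contact_force: [0.3, 0.3, -1.7]
opening: 0.592
finger_force: 15.0
```

move_arm([
  [0.595,[0,0,0],[0,0,0]],
  [0.595,[0,0,0],[0,0,0]],
  [0.595,[0,0,-0.01],[0,0,0]],
  [0.595,[0,0,-0.015],[0,0,0]],
  [0.595,[0,0,-0.02],[0,0,0]],
  [0.595,[0,0,-0.015],[0,0,0]],
  [0.595,[0,0,0],[0,0,0]],
  [0.595,[0,0,0],[0,0,0]],
  [0.595,[0,0,0],[0,0,0]],
  [0.595,[0,0,0],[0,0,0]],
], grip_force=20)

```text
time: 47.93
eef_pos: [0.4407, 0.0356, 0.138]
tcp_rot: [-0.502, 0.865, 0.001, -0.001]
contact_force: [0.1, -0.5, -2.8]
opening: 0.598
finger_force: 15.1
```

move_arm([
  [0.595,[0,0,0],[0,0,0.05]],
  [0.595,[0,0,0],[0,0,0.107]],
  [0.595,[0,0,0],[0,0,0.107]],
  [0.595,[0,0,0],[0,0,0.107]],
  [0.595,[0,0,0],[0,0,0.107]],
  [0.595,[0,0,0],[0,0,0.107]],
  [0.595,[0,0,0],[0,0,0.107]],
  [0.595,[0,0,0],[0,0,0.107]],
  [0.595,[0,0,0],[0,0,0.107]],
  [0.595,[0,0,0],[0,0,0.05]],
])

```text
time: 48.77
eef_pos: [0.4408, 0.0356, 0.1379]
tcp_rot: [-0.046, 0.999, 0.0, -0.001]
contact_force: [-0.1, -0.4, -2.1]
opening: 0.598
finger_force: 15.0
```

Run:
```python
from h import *
np.set_printoptions(precision=4,suppress=True)
out=[]
for n in("scene","side"):
    _,im=shot(n,n+"15"); print([(c.tolist(),int(a)) for c,a in green(im)[1:]])
    x,y=proj(n,[[.605,.3,.06]])[0].astype(int); out.append(cv2.resize(im[y-60:y+60,x-80:x+80],(400,300),interpolation=cv2.INTER_CUBIC))
cv2.imwrite("pics/chk6.png",np.hstack(out))
s=get_state(); print(s['opening'],s['finger_force'])
plan((.46,-.02,.1),175,5)
```

```text
[([418.4, 170.3], 138), ([402.9, 174.1], 138), ([388.1, 176.7], 129)]
[([295.9, 141.8], 201)]
0.5960874413964464 15.035092234611511
from [0.4408 0.0356 0.138 ] -174.45 n 5
[-0.0027, -0.0114, 0.0076] [0, 0, 0.0368]
[-0.0032, -0.0113, 0.0076] [0, 0, 0.0368]
[-0.0036, -0.0112, 0.0076] [0, 0, 0.0368]
[-0.004, -0.0111, 0.0076] [0, 0, 0.0368]
[-0.0044, -0.0109, 0.0076] [0, 0, 0.0368]
```

View pics/chk6.png

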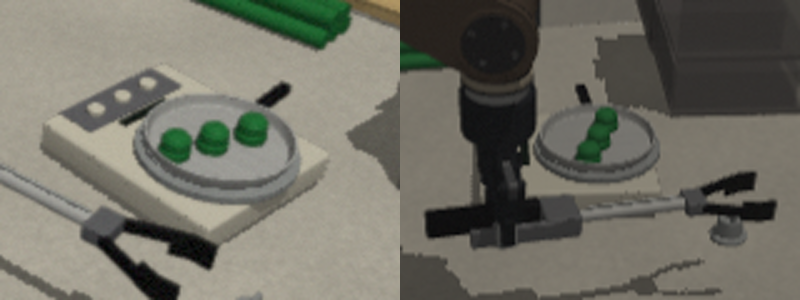

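All three caps stand in the dish, in a row at crop (176,145), (214,138) and (252,128), with the reacher clear. Now lay the reacher on the open bench.

Run:
```python
from h import *
plan((.458,.04,.018),177,7)
```

```text
from [0.4408 0.0356 0.138 ] -174.45 n 7
[-0.0025, 0.0004, 0.0171] [0, 0, 0.0213]
[-0.0025, 0.0004, 0.0171] [0, 0, 0.0213]
[-0.0025, 0.0005, 0.0171] [0, 0, 0.0213]
[-0.0025, 0.0006, 0.0171] [0, 0, 0.0213]
[-0.0025, 0.0006, 0.0171] [0, 0, 0.0213]
[-0.0024, 0.0007, 0.0171] [0, 0, 0.0213]
[-0.0024, 0.0007, 0.0171] [0, 0, 0.0213]
```

move_arm([
  [0.595,[-0.0025,0.0004,0.017],[0,0,0.0213]],
  [0.595,[-0.0025,0.0004,0.017],[0,0,0.0213]],
  [0.595,[-0.0025,0.0005,0.017],[0,0,0.0213]],
  [0.595,[-0.0025,0.0006,0.017],[0,0,0.0213]],
  [0.595,[-0.0025,0.0006,0.017],[0,0,0.0213]],
  [0.595,[-0.0024,0.0007,0.017],[0,0,0.0213]],
  [0.595,[-0.0024,0.0007,0.017],[0,0,0.0213]],
  [0.595,[0,0,0.006],[0,0,0]],
  [0.595,[0,0,0],[0,0,0]],
  [0.595,[0,0,0],[0,0,0]],
])

```text
time: 49.7
eef_pos: [0.4586, 0.04, 0.0141]
tcp_rot: [0.026, 1.0, 0.0, -0.001]
contact_force: [0.9, -0.1, -2.1]
opening: 0.599
finger_force: 15.1
```

move_arm([
  [0.595,[0,0,0.003],[0,0,0]],
  [0.595,[0,0,0.001],[0,0,0]],
  [0.595,[0,0,0],[0,0,0]],
  [0.595,[0,0,0],[0,0,0]],
  [0.595,[0,0,0],[0,0,0]],
  [0.595,[0,0,0],[0,0,0]],
  [0.595,[0,0,0],[0,0,0]],
  [0.595,[0,0,0],[0,0,0]],
  [0.595,[0,0,0],[0,0,0]],
  [0.595,[0,0,0],[0,0,0]],
])

```text
time: 50.53
eef_pos: [0.4589, 0.0399, 0.0103]
tcp_rot: [0.026, 1.0, 0.0, -0.0]
contact_force: [-0.1, -0.1, -2.1]
opening: 0.6
finger_force: 15.1
```

Still carrying it (−2.1 N), so lower another 4 mm, open and rise.

move_arm([
  [0.595,[0,0,0.002],[0,0,0]],
  [0.595,[0,0,0.001],[0,0,0]],
  [0.595,[0,0,0.001],[0,0,0]],
  [0.595,[0,0,0.001],[0,0,0]],
  [0.595,[0,0,0],[0,0,0]],
  [0.595,[0,0,0],[0,0,0]],
  [0.62,[0,0,0],[0,0,0]],
  [0.7,[0,0,0],[0,0,0]],
  [0.9,[0,0,0],[0,0,0]],
  [1,[0,0,0],[0,0,0]],
])

```text
time: 51.37
eef_pos: [0.4592, 0.0399, 0.0056]
tcp_rot: [0.026, 1.0, -0.0, 0.0]
contact_force: [-0.4, 0.8, 0.2]
opening: 0.955
finger_force: 0.0
```

move_arm([
  [1,[0,0,0],[0,0,0]],
  [1,[0,0,0],[0,0,0]],
  [1,[0,0,-0.015],[0,0,0]],
  [1,[0,0,-0.03],[0,0,0]],
  [1,[0,0,-0.035],[0,0,0]],
  [1,[0,0,-0.035],[0,0,0]],
  [1,[0,0,-0.035],[0,0,0]],
  [0,[0,0,0],[0,0,0]],
  [0,[0,0,0],[0,0,0]],
  [0,[0,0,0],[0,0,0]],
])

```text
time: 52.2
eef_pos: [0.4584, 0.04, 0.1547]
tcp_rot: [0.026, 1.0, 0.0, -0.0]
contact_force: [-0.1, 0.1, -0.8]
opening: 0.6
finger_force: 0.0
```

Run:
```python
from h import *
for n in("scene","side"): _,im=shot(n,n+"16"); print([(c.tolist(),int(a)) for c,a in green(im)[1:]])
plan((.468,.3025,.155),173.7,8)
```

```text
[([418.4, 170.3], 137), ([402.8, 174.2], 136), ([388.0, 176.7], 129)]
[([295.9, 141.8], 201)]
from [0.4575 0.0401 0.1533] 177.0 n 8
[0.0004, 0.0328, -0.0002] [0, 0, 0.0072]
[0.0006, 0.0328, -0.0002] [0, 0, 0.0072]
[0.0009, 0.0328, -0.0002] [0, 0, 0.0072]
[0.0011, 0.0328, -0.0002] [0, 0, 0.0072]
[0.0014, 0.0328, -0.0002] [0, 0, 0.0072]
[0.0016, 0.0328, -0.0002] [0, 0, 0.0072]
[0.0018, 0.0328, -0.0002] [0, 0, 0.0072]
[0.0021, 0.0328, -0.0002] [0, 0, 0.0072]
```

move_arm([
  [0,[0.0004,0.0328,0],[0,0,0.0072]],
  [0,[0.0006,0.0328,0],[0,0,0.0072]],
  [0,[0.0009,0.0328,0],[0,0,0.0072]],
  [0,[0.0011,0.0328,0],[0,0,0.0072]],
  [0,[0.0014,0.0328,0],[0,0,0.0072]],
  [0,[0.0016,0.0328,0],[0,0,0.0072]],
  [0,[0.0018,0.0328,0],[0,0,0.0072]],
  [0,[0.002,0.0328,0],[0,0,0.0072]],
  [0,[0,0,0],[0,0,0]],
  [0,[0,0,0],[0,0,0]],
])

```text
time: 53.13
eef_pos: [0.4681, 0.3033, 0.153]
tcp_rot: [0.054, 0.999, -0.001, -0.002]
contact_force: [-0.3, 0.2, 0.5]
opening: 0.0
finger_force: 0.0
```

move_arm([
  [0,[0,0,0.02],[0,0,0]],
  [0,[0,0,0.025],[0,0,0]],
  [0,[0,0,0.025],[0,0,0]],
  [0,[0,0,0.01],[0,0,0]],
  [0,[0,0,0],[0,0,0]],
  [0,[0,0,0],[0,0,0]],
  [0,[0,0,0],[0,0,0]],
  [0,[0,0,0],[0,0,0]],
  [0,[0,0,0],[0,0,0]],
  [0,[0,0,0],[0,0,0]],
])

```text
time: 53.97
eef_pos: [0.4702, 0.3026, 0.0766]
tcp_rot: [0.055, 0.998, 0.0, 0.001]
contact_force: [-0.3, -0.2, -0.7]
opening: 0.0
finger_force: 0.0
```

move_arm([
  [0,[0.001,0,0.008],[0,0,0]],
  [0,[0.001,0,0.008],[0,0,0]],
  [0,[0,0,0.005],[0,0,0]],
  [0,[0,0,0.004],[0,0,0]],
  [0,[0,0,0.002],[0,0,0]],
  [0,[0,0,0.001],[0,0,0]],
  [0,[0,0,0],[0,0,0]],
  [0,[0,0,0],[0,0,0]],
  [0,[0,0,0],[0,0,0]],
  [0,[0,0,0],[0,0,0]],
])

```text
time: 54.8
eef_pos: [0.4666, 0.3023, 0.048]
tcp_rot: [0.055, 0.998, -0.001, -0.002]
contact_force: [-4.5, -2.3, 8.3]
opening: 0.0
finger_force: 4.1
```

Count pressed (z 0.048, 8.3 N). Lift clear and check.

move_arm([
  [0,[0,0,-0.02],[0,0,0]],
  [0,[0,0,-0.03],[0,0,0]],
  [0,[0,0,-0.04],[0,0,0]],
  [0,[0,0,-0.04],[0,0,0]],
  [0,[0,0,-0.03],[0,0,0]],
  [0,[0,0,-0.01],[0,0,0]],
  [0,[0,0,0],[0,0,0]],
  [0,[0,0,0],[0,0,0]],
  [0,[0,0,0],[0,0,0]],
  [0,[0,0,0],[0,0,0]],
])

```text
time: 55.63
eef_pos: [0.4661, 0.3019, 0.214]
tcp_rot: [0.055, 0.998, -0.001, -0.003]
contact_force: [-0.6, 0.9, -0.5]
opening: 0.002
finger_force: 0.0
```

Run:
```python
from h import *
_,a=shot("scene","end"); print([(c.tolist(),int(x)) for c,x in green(a)[1:]]); print(get_state()['eef_pos'])
```

```text
[([412.8, 114.2], 1780), ([418.4, 170.3], 136), ([402.9, 174.1], 137), ([388.1, 176.7], 129)]
[0.46626642 0.30203878 0.21435955]
```

View pics/end.png

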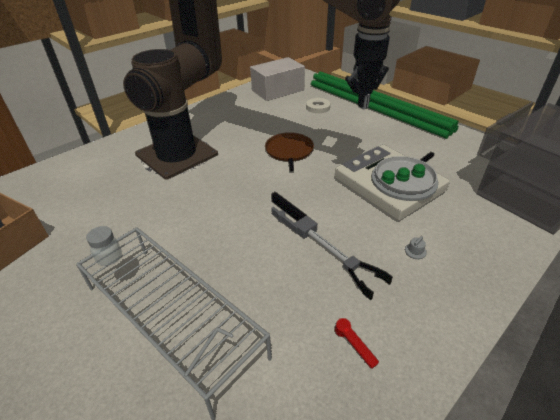

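The final picture shows three caps in the dish at (388,177), (403,174) and (418,170), the reacher flat on the bench, the rack empty and the bystanders in place. Handing in.

```bash
python3 -c "
from plant import *
print(sign_off())"
```

```text
the job is handed in; nothing more can be done
None
```

The job is handed in: all three caps that were under the rack are in the dish on the pan, on, tare and count were each pressed once in that order, and the reacher lies flat on the open bench; the hand-in returned no verdict.

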